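# Square the whetstone into its sharpening board

## Task

Set up the whetstone for sharpening: lay it flat on the sharpening board, pushed square and flush into the corner where the two fences meet, with its long side along the long fence, and slide the board's end stop up against the stone's free end. The stone is brittle, so set it down rather than dropping it, and leave the salt shaker, mug and jar where they stand.

Things in the scene. Friction and masses are not known exactly. Their poses are not given: they have to be found in the camera images.
- board: Pale wooden sharpening board, fixed flat on the worktop, 125 x 316 mm, turned up to 17 degrees either way, on the left or the right. Origin on the worktop under the bed; z up. Its flat bed is 18 mm above the worktop, from x = -65 to +45 mm and y = -158 to +140 mm (board frame: x away from the robot, y left). Darker fences bound the +x and +y edges (see corner); the other edges are open.
- corner (a point): Inner corner where the two fences meet, on the bed: (45, 140, 18) mm in the board's frame. The long fence runs along the whole far edge, inner face at x = +45 mm; the end fence along the left edge, inner face at y = +140 mm. Both are 15 mm wide and stand 12 mm above the bed.
- stone: The whetstone: loose grey block, 55 mm wide (its x), 180 mm long (its y), 28 mm high, two bonded layers (paler on top), about 0.6 kg, lying flat on the worktop beside the board at the start. Origin: centre of its underside. Either end may point to the end fence. Fully seated in the corner, its centre lies at x = 17.5, y = 50 mm in the board's frame.
- stone_mid (a point): Centre of the whetstone's volume, 14 mm above its underside.
- stop (a joint): The end stop's slide, m: 0 is fully back (its face at y = -110 mm in the board's frame); it grows as the stop moves along the board's +y toward the end fence, to 0.085 at most; at 0.070 it touches a fully seated stone. Starts between 0 and 0.015. It slides with about 2 N of friction and stays where it is left.
- stop_face (a point): Centre of the end stop's face that bears on the stone (it looks to the board's +y), 11 mm above the bed, at x = +17.5 mm in the board's frame. The stop is a wooden block 40 mm (board x) by 24 mm (board y), 22 mm high, on the bed near the open right end; a narrower upright grip stands on it.
- stop_grip (a point): Middle of the stop's upright grip, 40 mm above the bed and 12 mm behind the stop's face. The grip measures 26 mm (board x) by 14 mm (board y) and runs from 22 to 53 mm above the bed; it can be pinched from above or pushed from behind.
- salt_shaker: Bystander: glass salt shaker, 44 mm across, 90 mm high, on the worktop toward the wall on the left. Origin: centre of its underside.
- mug: Bystander: dark mug, 88 x 126 x 106 mm high, on the worktop toward the wall. Origin: centre of its underside.
- jar: Bystander: glass jar with a red lid, 65 mm across, 100 mm high, on the worktop toward the wall on the right. Origin: centre of its underside.
Mind the look-alikes: they are no part of the job. There is more than one size of the stone; the job needs the larger.

How it is judged:
At the end, for the whole second after the job is handed in: The stone lies flat on the bed, at rest, its centre within 2 mm of the fully seated place in the corner in both directions, its length within 0.015 rad of parallel to the long fence, and the end stop's face is within 2.5 mm of the stone's free end (x of stone_mid in the frame of board between 0.0155 and 0.0195 m and y of stone_mid in the frame of board between 0.048 and 0.052 m and z of stone_mid in the frame of board between 0.03 and 0.034 m and angle between the y axis of stone and the y axis of board, either way round below 0.015 rad and angle between the z axis of stone and the z axis of board, either way round below 0.02 rad and y of stop_face in the frame of stone between -0.0925 and 0.0925 m and linear speed of stone below 0.01 m/s); the robot touches nothing.
It fails at once if the stone is dropped: it moves faster than 0.5 m/s with no finger on it (a free fall of 13 mm or more) (contact force between the fingers and stone below 0.05 N and linear speed of stone above 0.5 m/s).
It fails at once if the salt shaker is moved more than 40 mm (distance of salt_shaker from where it was at the start of the episode above 0.04 m).
It fails at once if the mug is moved more than 40 mm (distance of mug from where it was at the start of the episode above 0.04 m).
It fails at once if the jar is moved more than 40 mm (distance of jar from where it was at the start of the episode above 0.04 m).
It also fails if it takes over 51 s, if anything falls off the work surface, if the arm or the gripper's body presses on something with over 40 N, if the wrist force passes 120 N, or if a joint passes its speed limit or range.

## Robot

A 7-joint arm with a two-finger parallel gripper is mounted at the origin on a cart in front of the work surface, level with it; the furniture and walls round the work are solid. World frame = base frame: x ahead of the robot, y to its left, z up, the work surface at z = 0. Lengths are in m, angles in rad, forces in N, time in s.
With the tool pointing down it reaches from about 0.375 to 0.925 m from the base axis. Payload 3.1 kg.
Tool frame: the origin (TCP) lies at the very end of the fingers, on their centre line; the grasp point (between the pads) lies arm.grip_depth behind it (arm.grip_depth is the distance from the TCP to the grasp point, in m); z points along the fingers, y is the direction in which the jaws open and shut (so a half turn about z gives the same grasp; the last joint's range is limited). The gripper opens to 85 mm and grips with 20 to 120 N. Pads are 22 mm wide; open, the fingers measure 114 mm over their backs; the gripper's body (76 mm by 85 mm) begins 54 mm behind the grasp point. The pads swing forward as they close: fully open they stand 13 mm farther back than shut.
Start: joints at [1.024, 0.383, 0.044, 1.598, -0.018, 1.161, -0.05], TCP at [0.282, -0.586, 0.209] pointing down, gripper open.
Joint ranges: [-2.61, 2.61], [-0.41, 2.15], [-1.48, 1.57], [0, 2.5], [-1.57, 4.71], [0.05, 1.97], [-2.85, 2.85]. Speed limits (rad/s): [2.79, 2.79, 3.14, 3.14, 3.14, 3.14, 3.14].

## Interface

Orientations are given as [roll, pitch, yaw] about the fixed x, y, z axes, in that order (R = Rz(yaw) Ry(pitch) Rx(roll)).
In Python, from plant import arm gives the robot as it stands.
- The arm moves only by the tool step_arm, never from a script. Its argument "moves" is text: rows parted by semicolons, each of 7 numbers parted by spaces: the shift along the tool's x, y, z in m, then the turn, a rotation vector about the tool's x, y, z in rad, then the opening, from -1 (shut) to 1 (fully open). A call has 1 to 10 rows; each row is the pose to reach, as a shift and turn from the pose commanded when the call began, along the tool's axes at that moment; what a row does not reach only later rows make up. A row lasts 1/10 s, in which the tool goes at most 50 mm and 8.59 degrees, less where a joint would pass 70% of its speed; a pose out of reach is approached as far as the arm can. A call with a gripper value outside its range is refused whole. The fingers move at their own pace and stop on an object; the grip force is fixed at half the most. Time passes only in rows, so rows that repeat a pose let the fingers close. It gives the time, the measured TCP pose, the force and the opening at its end, in the units of the state.
- arm.read_state(): the state, without advancing time (a new reading comes with each control period).
- arm.camera(name): name is "side" or "top"; returns a dict with "pixels" (384x512x3 uint8, red, green, blue), "fx", "fy", "cx", "cy" (pixels), "world_to_cam" (4x4, takes a point from world to camera coordinates). Camera axes: x right, y down, z forward; pixel columns grow to the right and rows downward; lengths in m; the calibration is good to about 2 mm. A picture is of the moment at which its call begins. There is no depth.
- arm.job_done(): hands the job in, once; it reports no verdict.
Trained networks look in a picture, given as the dict that the camera call returned (one of the last four; its "shot" number tells which), for a name from the list of things; names that differ only in an ending like _2 or _b are one class to them, and where a whole thing is asked for, a point or a joint stands for the part that bears it (a point fixed in the world has none). Each returns a list of dicts, best first, with "conf" (0 to 1); they miss things now and then, are a little off and sometimes report something else, mostly with a low value. They report only what shows in the picture. A call takes as long as a camera call. They do not tell look-alikes from the thing itself.
- arm.look_for(label, picture): "box" ([centre column, centre row, width, height] in pixels, round what is visible of it).
- arm.masks_of(label, picture): "pixels" (384x512 bool, what is visible of it) and "box" ([centre column, centre row, width, height] in pixels, round what is visible of it).
The state is a dict: "time": time; "joint_positions": joint angles; "joint_velocities": joint speeds; "tau": joint torques, N m; "ee_pos": TCP position; "tool_rot": TCP orientation; "ft_force": force on the tool from outside, world axes, zero at the start; "moment": the same for the moment, N m; "gripper_width": opening from 0.0 (shut) to 1.0 (fully open).
Only numpy, scipy, OpenCV 4.12 (cv2) and the standard library are available. Lean on these libraries where they do the work, as an engineer would, in place of code of your own. Each camera call takes 0.05 s, during which the arm holds its last target.

## Working session

There is one attempt and no reset: what is moved stays moved. The work goes in short steps, Python scripts to look and compute and a tool call to move; the robot and the scene stay as the last step left them, time stands still between calls to the robot, and variables do not carry over. Pictures are saved under pics/ and viewed, and the job is handed in when it is done.

Besides the shell and the picture viewer there is one more tool, called after "Call:" by a JSON object that holds its "fn" and its "kwargs", one argument or row to a line. step_arm: Moves the arm, as the interface text tells. Its arguments: {"type":"object","properties":{"moves":{"type":"string"}},"required":["moves"]}

```bash
ls; mkdir -p pics; python3 - <<'E'
from plant import arm
import cv2,numpy as np
s=arm.read_state(); print(s); print(arm.grip_depth)
for n in ("top","side"):
    c=arm.camera(n); cv2.imwrite(f"pics/{n}0.png",c["pixels"][:,:,::-1])
    print(n,c["fx"],c["fy"],c["cx"],c["cy"],np.round(c["world_to_cam"],4).tolist(),c["shot"])
    for l in ("board","stone","stop","stop_grip"):
        print(l,[(round(d["conf"],2),np.round(d["box"]).tolist()) for d in arm.look_for(l,c)])
E
```

```text
pics
{'time': 0.0, 'joint_positions': array([ 1.02419513,  0.38385552,  0.04382631,  1.59958658, -0.01789697,
        1.16119151, -0.04989666]), 'joint_velocities': array([-3.26684549e-03,  7.00091899e-04, -3.43661924e-05,  2.06442278e-03,
       -9.78046873e-04, -7.47834911e-04, -4.39905682e-04]), 'tau': array([ 3.91890808e-04, -4.33461964e+01,  1.02478556e+00, -2.49513298e+01,
        1.05340415e-02,  1.12728871e-02,  2.67235141e-07]), 'ee_pos': array([ 0.2815843 , -0.5847253 ,  0.20776802]), 'tool_rot': array([-3.13894789e+00,  1.43023559e-04,  4.48892577e-01]), 'ft_force': array([ 0.08118867, -0.06809342, -0.80312794]), 'moment': array([ 0.02705494, -0.00563592,  0.02091852]), 'gripper_width': 1.0014480591336778}
0.0187
top 376.0941113133192 376.0941113133192 253.6695709561757 191.599930031546 [[-0.0172, -0.9999, 0.0008, 0.0159], [-0.9818, 0.0168, -0.189, 0.5707], [0.1889, -0.0041, -0.982, 0.8333], [0.0, 0.0, 0.0, 1.0]] 1
board [(0.91, [338.0, 200.0, 139.0, 83.0])]
stone [(0.97, [182.0, 294.0, 25.0, 61.0]), (0.94, [193.0, 215.0, 75.0, 43.0])]
stop [(0.47, [389.0, 205.0, 15.0, 17.0])]
stop_grip [(0.67, [388.0, 204.0, 14.0, 16.0])]
side 431.11113315101335 431.11113315101335 261.06180042195814 195.9963360039167 [[-0.7988, -0.6014, 0.0173, 0.4705], [-0.2708, 0.3337, -0.9029, 0.2257], [0.5372, -0.7259, -0.4294, 1.0317], [0.0, 0.0, 0.0, 1.0]] 2
board [(0.61, [302.0, 195.0, 94.0, 50.0])]
stone [(0.67, [247.0, 243.0, 44.0, 42.0]), (0.65, [298.0, 268.0, 50.0, 34.0])]
stop []
stop_grip []
```

View pics/top0.png

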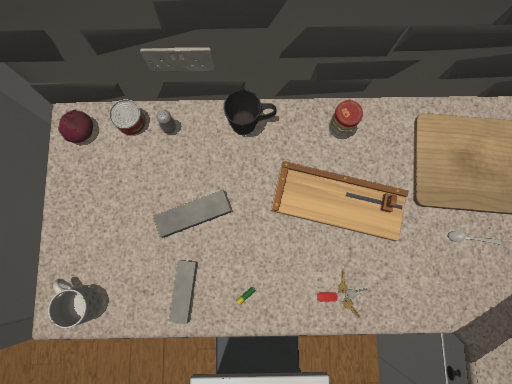

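View pics/side0.png

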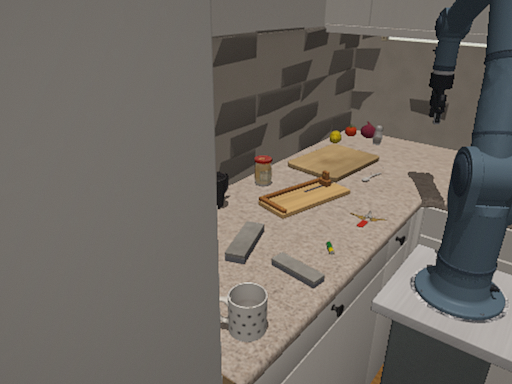

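The top view shows two grey blocks: A at (193,215), about 75 px long, and B at (182,294), about 61 px long. A looks like the larger one. I'll measure both and check in an enlarged crop.

```bash
cat > h.py <<'E'
import numpy as np, cv2
from scipy.optimize import least_squares, minimize
def proj(c,P):
    P=np.atleast_2d(P); W=np.asarray(c["world_to_cam"]); q=P@W[:3,:3].T+W[:3,3]
    return np.c_[c["fx"]*q[:,0]/q[:,2]+c["cx"], c["fy"]*q[:,1]/q[:,2]+c["cy"]]
def unproj(c,uv,z):
    uv=np.atleast_2d(uv); W=np.asarray(c["world_to_cam"]); R=W[:3,:3]; o=-R.T@W[:3,3]
    d=np.c_[(uv[:,0]-c["cx"])/c["fx"],(uv[:,1]-c["cy"])/c["fy"],np.ones(len(uv))]@R
    return o+d*((z-o[2])/d[:,2])[:,None]
def box(x,y,a,lx,ly,z0,z1):
    c,s=np.cos(a),np.sin(a); P=[]
    for i in(-1,1):
        for j in(-1,1):
            for z in(z0,z1):
                u,v=i*lx/2,j*ly/2; P.append([x+c*u-s*v,y+s*u+c*v,z])
    return np.array(P)
def sil(c,P,S=8):
    m=np.zeros((384,512),np.uint8)
    h=cv2.convexHull(proj(c,P).astype(np.float32))
    big=np.zeros((384*4,512*4),np.uint8)
    cv2.fillPoly(big,[np.round((h+0.5)*4*16-8).astype(np.int32)],255,shift=4)
    return cv2.resize(big,(512,384),interpolation=cv2.INTER_AREA)/255.
E
python3 - <<'E'
from plant import arm
from h import *
c=arm.camera("top"); np.save("pics/c.npy",c,allow_pickle=True)
im=c["pixels"][:,:,::-1]
cv2.imwrite("pics/crop1.png",cv2.resize(im[185:335,140:260],None,fx=4,fy=4,interpolation=cv2.INTER_CUBIC)) 
cv2.imwrite("pics/crop2.png",cv2.resize(im[150:250,260:420],None,fx=5,fy=5,interpolation=cv2.INTER_CUBIC))
for d in arm.masks_of("stone",c):
    m=d["pixels"].astype(float)
    ct,_=cv2.findContours(d["pixels"].astype(np.uint8),0,2); r=cv2.minAreaRect(max(ct,key=len))
    pts=unproj(c,cv2.boxPoints(r),0.028)
    print(d["conf"],r,[np.linalg.norm(pts[i]-pts[i+1]) for i in(0,1)])
    e=pts[1]-pts[0]; f=pts[2]-pts[1]; 
    l=e if np.linalg.norm(e)>np.linalg.norm(f) else f
    x0=[*pts.mean(0)[:2],np.arctan2(-l[0],l[1]),.055,.18]
    def cost(p): return np.sum((sil(c,box(*p,0,.028))-m)**2)
    best=minimize(cost,x0,method="Nelder-Mead",options=dict(initial_simplex=np.array([x0]+[np.array(x0)+v for v in np.diag([.006,.006,.05,.006,.01])]),maxiter=400))
    print("free",np.round(best.x,4),best.fun)
E
```

```text
0.57 ((182.40438842773438, 291.4854736328125), (19.428508758544922, 62.26149368286133), 8.652542114257812) [np.float64(0.13909748918539908), np.float64(0.04582466200340771)]
free [ 0.3445  0.1773 -1.7088  0.0411  0.1362] 25.391849288735102
0.56 ((191.60293579101562, 213.6968536376953), (25.095046997070312, 76.01309204101562), 69.829345703125) [np.float64(0.18211674462094624), np.float64(0.061737926579083)]
free [ 0.5267  0.1565 -2.7994  0.0548  0.1793] 28.35544790465206
```

View pics/crop1.png

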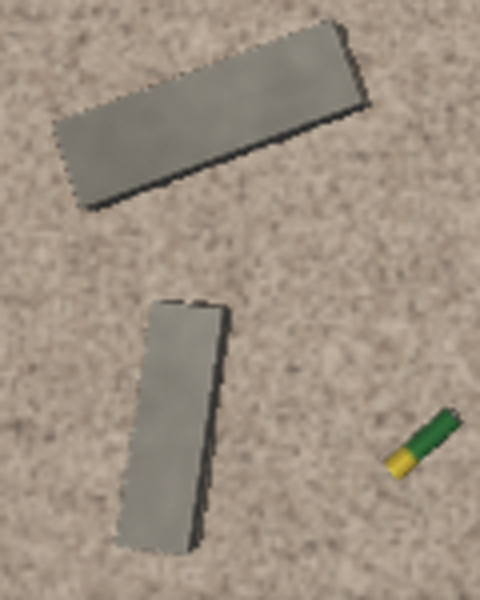

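View pics/crop2.png

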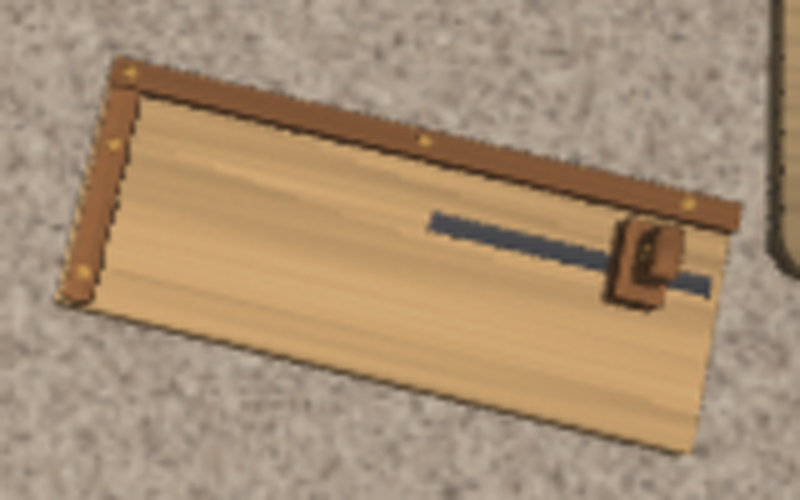

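A at (193,215) measures 54.8 x 179 mm, so it is the larger stone. B is 41 x 136 mm, the look-alike. The crop confirms this. Next I fit the board and the stop.

```bash
python3 - <<'E'
from plant import arm
from h import *
c=arm.camera("top")
B=np.array([[60,155,30],[60,-158,30],[45,-158,18],[-65,-158,18],[-65,155,30],[45,140,18],[-65,140,30],[45,-158,30]])/1e3
uv=np.array([[113,57],[742,203],[727,234],[690,453],[57,300],[143,97],[90,300],[737,231]])/5.+[259.6,149.6]
def T(p,P):
    a=p[2]; R=np.array([[np.cos(a),-np.sin(a),0],[np.sin(a),np.cos(a),0],[0,0,1]]); return P@R.T+[p[0],p[1],0]
f=lambda p:(proj(c,T(p,B))-uv).ravel()
r=least_squares(f,[.55,-.2,-.25],loss="soft_l1",x_scale=[.01,.01,.05]); print(r.x,np.round(r.fun.reshape(-1,2),2))
np.save("board.npy",r.x)
# stop
q=np.array([[17.5,-110,22+18],[17.5,-122,71]])/1e3
im=cv2.resize(c["pixels"][150:250,260:420][:,:,::-1],None,fx=5,fy=5,interpolation=cv2.INTER_CUBIC)
def dr(L,col):
    P=proj(c,T(r.x,np.array(L)/1e3)); P=((P-[259.5,149.5])*5-.5).astype(int); cv2.polylines(im,[P.reshape(-1,1,2)],True,col,1)
dr([[45,140,18],[45,-158,18],[-65,-158,18],[-65,140,18]],(0,255,0))
dr([[60,155,30],[60,-158,30],[45,-158,30],[45,140,30],[-65,140,30],[-65,155,30]],(255,0,0))
for s in (0,):
  pass
res={}
# stop top face silhouette via visible: estimate s with overlay for several
for s,col in ((0,(0,0,255)),(10,(255,255,0))):
    dr([[37.5,-110+s,40],[-2.5,-110+s,40],[-2.5,-134+s,40],[37.5,-134+s,40]],col)
    dr([[30.5,-115+s,71],[4.5,-115+s,71],[4.5,-129+s,71],[30.5,-129+s,71]],col)
cv2.imwrite("pics/ov1.png",im)
E
```

```text
[ 0.55529032 -0.2013509  -0.25509667] [[ 0.35 -0.52]
 [ 0.2  -0.36]
 [ 0.25  0.22]
 [ 0.24  0.28]
 [ 0.04 -0.31]
 [-1.47 -0.18]
 [-0.48  1.15]
 [ 0.21 -0.05]]
```

View pics/ov1.png

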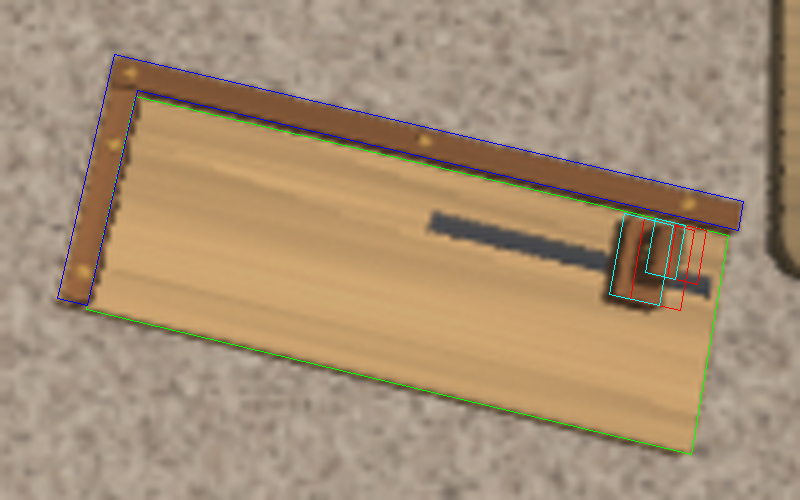

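The board fit matches to better than 1 px: origin about (0.555, -0.201), yaw -0.255. The stop is at about 8–10 mm. Next I compute the first move.

```bash
cat >> h.py <<'E'
from scipy.spatial.transform import Rotation as Ro
bd=None
def b2w(P):
    b=np.load("board.npy"); a=b[2]; P=np.asarray(P,float)
    return np.array([b[0]+np.cos(a)*P[0]-np.sin(a)*P[1],b[1]+np.sin(a)*P[0]+np.cos(a)*P[1],P[2]])
def go(arm,pos,yaw):
    s=arm.read_state(); R=Ro.from_euler("xyz",s["tool_rot"]); Rt=Ro.from_euler("xyz",[np.pi,0,yaw])
    print("t",round(s["time"],2),"at",np.round(s["ee_pos"],4),np.round(s["tool_rot"],4),"F",np.round(s["ft_force"],1),"w",round(s["gripper_width"],3))
    print("target",np.round(pos,4)," shift",np.round(R.inv().apply(np.array(pos)-s["ee_pos"]),4),"turn",np.round((R.inv()*Rt).as_rotvec(),4))
E
python3 - <<'E'
from plant import arm
from h import *
c=arm.camera("side"); 
print(proj(c,box(.5267,.1565,.342,.055,.18,0,.028)))
ms=arm.masks_of("stone",c)
for d in ms:
    print(d["conf"],d["box"])
    if d["pixels"].sum()>0:
        s=sil(c,box(.5267,.1565,.342,.055,.18,0,.028)); m=d["pixels"].astype(float)
        print("iou",np.minimum(s,m).sum()/np.maximum(s,m).sum(), m.sum())
go(arm,[.5267,.1565,.13],1.913)
E
```

```text
[[264.06105428 230.84342742]
 [264.25592381 222.52273026]
 [243.7109225  263.87264318]
 [243.71161775 254.73947844]
 [246.43462201 227.81078677]
 [246.4609298  219.55582279]
 [223.91956703 260.00069702]
 [223.70749627 250.94387775]]
0.88 [298.4, 269.9, 55.5, 33.7]
iou 0.0 864.0
0.72 [245.4, 242.9, 41.2, 39.7]
iou 0.937469822232215 1012.0
t 0.75 at [ 0.2821 -0.5857  0.2092] [ 3.1415 -0.      0.4488] F [-0.4 -0.6  0.1] w 1.0
target [0.5267 0.1565 0.13  ]  shift [ 0.5424 -0.5625  0.0792] turn [ 1.0000e-04  0.0000e+00 -1.4642e+00]
```

Call:
{"fn": "step_arm", "kwargs": {
  "moves": "0.542 -0.5625 0.02 0 0 -1.464 1;0.542 -0.5625 0.02 0 0 -1.464 1;0.542 -0.5625 0.02 0 0 -1.464 1;0.542 -0.5625 0.02 0 0 -1.464 1;0.542 -0.5625 0.02 0 0 -1.464 1;0.542 -0.5625 0.02 0 0 -1.464 1;0.542 -0.5625 0.02 0 0 -1.464 1;0.542 -0.5625 0.02 0 0 -1.464 1;0.542 -0.5625 0.02 0 0 -1.464 1;0.542 -0.5625 0.02 0 0 -1.464 1"
}}

```text
time: 1.75
ee_pos: [0.4388, -0.1091, 0.1969]
tool_rot: [3.141, 0.001, 1.918]
ft_force: [-0.5, 0.1, 0.7]
gripper_width: 0.997
```

```bash
python3 - <<'E'
from plant import arm
from h import *
go(arm,[.5267,.1565,.10],1.913)
E
```

```text
t 1.75 at [ 0.4388 -0.1091  0.1969] [3.1406e+00 1.3000e-03 1.9178e+00] F [-0.5  0.1  0.7] w 0.997
target [0.5267 0.1565 0.1   ]  shift [0.22   0.1729 0.0967] turn [0.001  0.0013 0.0048]
```

Call:
{"fn": "step_arm", "kwargs": {
  "moves": "0.22 0.173 0.09 0 0 0 1;0.22 0.173 0.09 0 0 0 1;0.22 0.173 0.09 0 0 0 1;0.22 0.173 0.09 0 0 0 1;0.22 0.173 0.09 0 0 0 1;0.22 0.173 0.09 0 0 0 1;0.22 0.173 0.09 0 0 0 1;0.22 0.173 0.09 0 0 0 1;0.22 0.173 0.09 0 0 0 1"
}}

```text
time: 2.65
ee_pos: [0.5277, 0.1527, 0.1065]
tool_rot: [-3.141, 0.001, 1.911]
ft_force: [0.9, -0.1, -0.3]
gripper_width: 1.0
```

```bash
python3 - <<'E'
from plant import arm
from h import *
c=arm.camera("top"); cv2.imwrite("pics/t2.png",c["pixels"][:,:,::-1])
c=arm.camera("side"); cv2.imwrite("pics/s2.png",cv2.resize(c["pixels"][100:300,160:400,::-1],None,fx=3,fy=3,interpolation=cv2.INTER_CUBIC))
go(arm,[.5267,.1565,.003],1.913)
E
```

```text
t 2.75 at [0.528  0.1521 0.1068] [3.1413e+00 1.6000e-03 1.9095e+00] F [-0.2 -0.5  0.1] w 1.0
target [0.5267 0.1565 0.003 ]  shift [0.0047 0.0003 0.1038] turn [ 0.0003  0.0016 -0.0035]
```

View pics/s2.png

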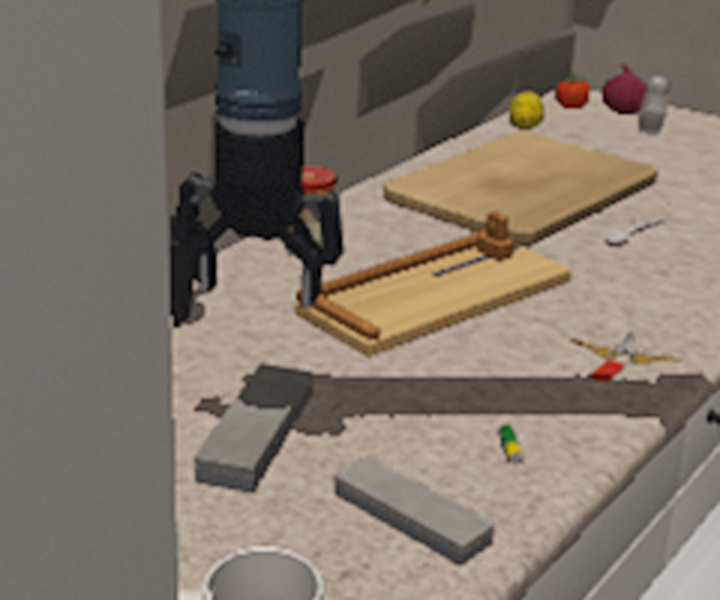

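The side view shows the gripper open above the stone, with the jaws across the stone's short side. Descending.

Call:
{"fn": "step_arm", "kwargs": {
  "moves": "0.0045 0 0.05 0 0 -0.003 1;0.0045 0 0.08 0 0 -0.003 1;0.0045 0 0.095 0 0 -0.003 1;0.0045 0 0.1035 0 0 -0.003 1;0.0045 0 0.1035 0 0 -0.003 1;0.0045 0 0.1035 0 0 -0.003 1"
}}

```text
time: 3.35
ee_pos: [0.5275, 0.1589, 0.0043]
tool_rot: [3.139, 0.0, 1.915]
ft_force: [0.5, 0.8, 1.1]
gripper_width: 1.004
```

```bash
python3 - <<'E'
from plant import arm
from h import *
go(arm,[.5267,.1565,.003],1.913)
c=arm.camera("side"); cv2.imwrite("pics/s3.png",cv2.resize(c["pixels"][150:300,160:360,::-1],None,fx=4,fy=4,interpolation=cv2.INTER_CUBIC))
E
```

```text
t 3.35 at [0.5275 0.1589 0.0043] [3.1389e+00 2.0000e-04 1.9152e+00] F [0.5 0.8 1.1] w 1.004
target [0.5267 0.1565 0.003 ]  shift [-0.002  -0.0015  0.0013] turn [0.0027 0.0002 0.0022]
```

View pics/s3.png

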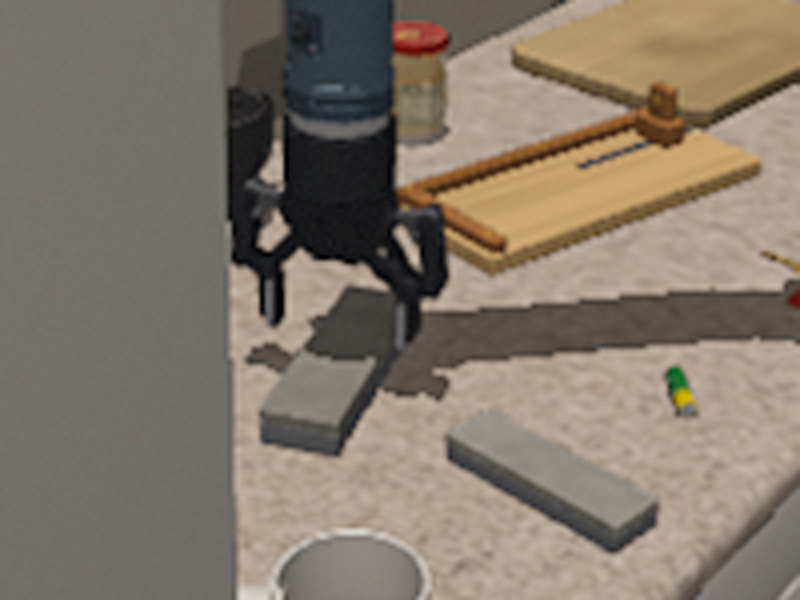

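The fingers straddle the stone, one beside each long side. Closing.

Call:
{"fn": "step_arm", "kwargs": {
  "moves": "0 0 0.001 0 0 0 0.5;0 0 0.001 0 0 0 0;0 0 0.001 0 0 0 -0.5;0 0 0.001 0 0 0 -1;0 0 0.001 0 0 0 -1;0 0 0.001 0 0 0 -1;0 0 0.001 0 0 0 -1"
}}

```text
time: 4.1
ee_pos: [0.5293, 0.1604, 0.006]
tool_rot: [3.135, 0.001, 1.916]
ft_force: [-2.7, -0.9, 17.1]
gripper_width: 0.004
```

Call:
{"fn": "step_arm", "kwargs": {
  "moves": "0 0 -0.01 0 0 0 -1;0 0 -0.025 0 0 0 -1;0 0 -0.04 0 0 0 -1;0 0 -0.055 0 0 0 -1;0 0 -0.07 0 0 0 -1;0 0 -0.085 0 0 0 -1;0 0 -0.085 0 0 0 -1"
}}

```text
time: 4.8
ee_pos: [0.5282, 0.1595, 0.0898]
tool_rot: [3.136, 0.001, 1.916]
ft_force: [1.3, 0.0, 0.4]
gripper_width: 0.001
```

```bash
python3 - <<'E'
from plant import arm
from h import *
c=arm.camera("top"); 
c=arm.camera("side"); cv2.imwrite("pics/s4.png",cv2.resize(c["pixels"][130:280,160:360,::-1],None,fx=4,fy=4,interpolation=cv2.INTER_CUBIC))
go(arm,b2w([-6,42,88]*np.array(1e-3)),1.316)
E
```

```text
t 4.9 at [0.5263 0.1586 0.0874] [3.1407e+00 3.0000e-04 1.9157e+00] F [1.1 0.  0.3] w -0.0
target [ 0.5601 -0.1592  0.088 ]  shift [-0.3105 -0.0756 -0.0006] turn [0.001  0.     0.5997]
```

View pics/s4.png

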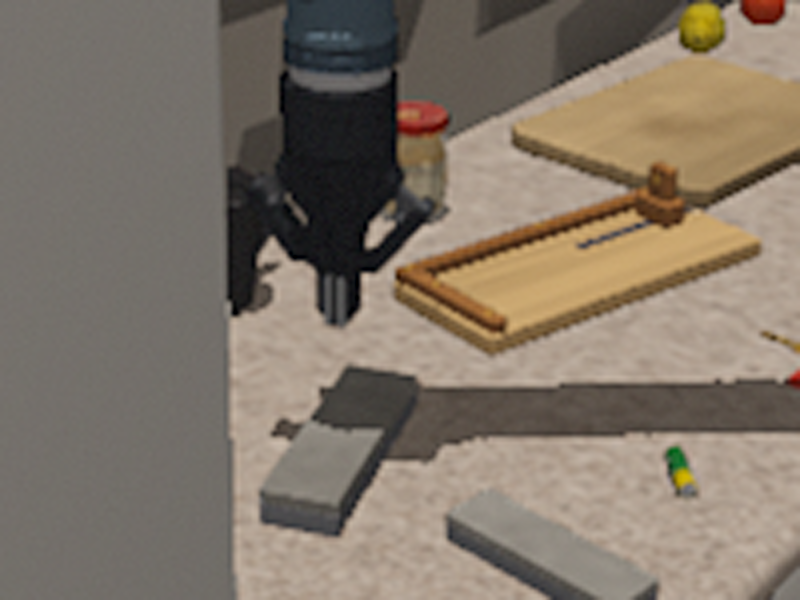

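The gripper closed fully and missed the stone. I'll check the tip's reported pose against both pictures before trying again.

```bash
python3 - <<'E'
from plant import arm
from h import *
s=arm.read_state()["ee_pos"]
for n in("side","top"):
    c=arm.camera(n); p=proj(c,s)[0]; print(n,s,p, proj(c,[s[0],s[1],0])[0])
    im=c["pixels"][:,:,::-1].copy()
    for col,q in (((0,0,255),s),((0,255,0),[s[0],s[1],0])): cv2.circle(im,tuple(int(v) for v in proj(c,q)[0]),2,col,-1)
    P=proj(c,box(.5267,.1565,.342,.055,.18,0,.028)).astype(int)
    for a in P: cv2.circle(im,tuple(int(v) for v in a),1,(255,0,0),-1)
    x,y=int(p[0]),int(p[1]); 
    cv2.imwrite(f"pics/chk_{n}.png",cv2.resize(im[y-65:y+85,x-100:x+100],None,fx=4,fy=4,interpolation=cv2.INTER_CUBIC))
E
```

```text
side [0.52627795 0.15863148 0.0873825 ] [244.84344228 217.23591582] [244.80600996 244.93441636]
top [0.52627795 0.15863148 0.0873825 ] [186.26589978 209.41527137] [192.44256148 214.43770048]
```

View pics/chk_side.png

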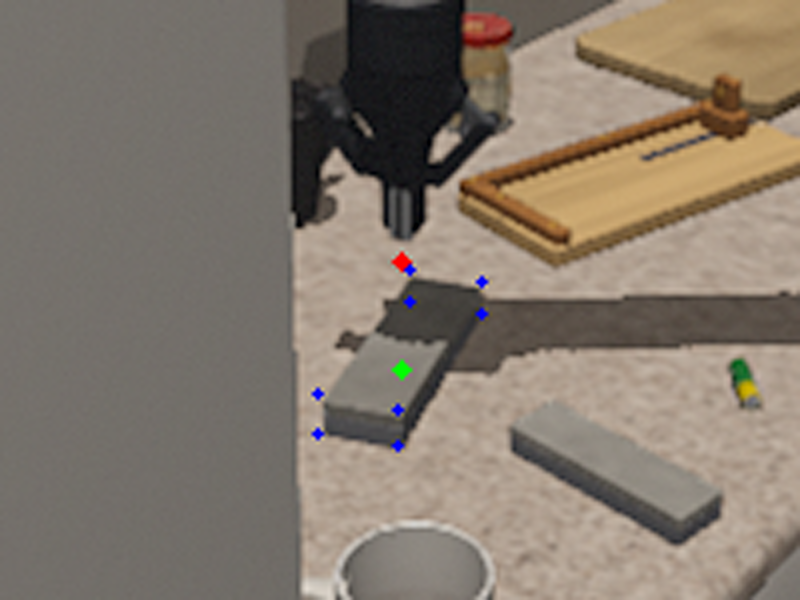

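View pics/chk_top.png

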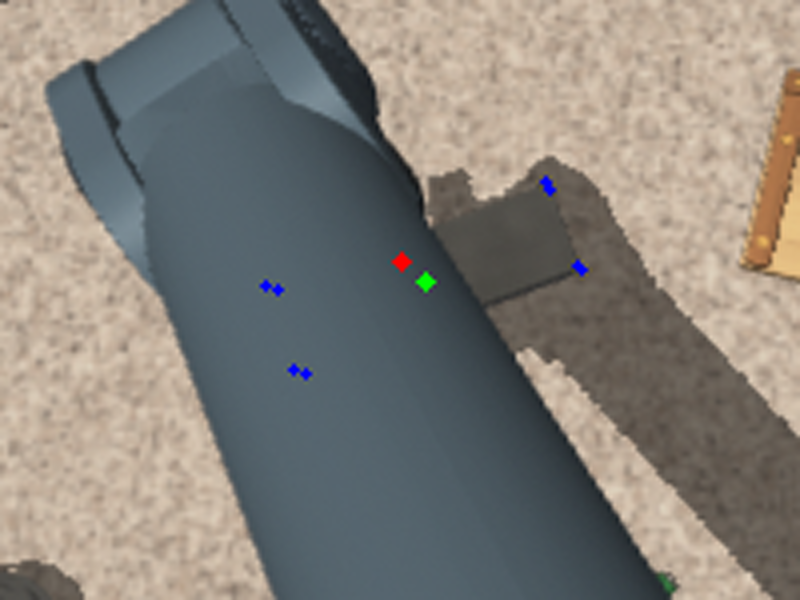

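The fingertip appears about 6 px (roughly 20 mm) above the reported TCP in the side view. The 17 N when closing at z = 0.006 also fits the tips landing on the 28 mm stone top. So the real finger ends sit about 20 mm behind the reported TCP. The stone hasn't moved. I'll grip again about 20 mm lower, checking the height on the way down.

Call:
{"fn": "step_arm", "kwargs": {
  "moves": "0 0 0 0 0 0 1;0 0 0 0 0 0 1;0 0 0 0 0 0 1;0 0 0 0 0 0 1;0 0 0.03 0 0 0 1;0 0 0.05 0 0 0 1;0 0 0.07 0 0 0 1;0 0 0.088 0 0 0 1;0 0 0.092 0 0 0 1;0 0 0.092 0 0 0 1"
}}

```text
time: 6.0
ee_pos: [0.5254, 0.1585, -0.0057]
tool_rot: [-3.14, -0.0, 1.916]
ft_force: [0.6, -0.4, -0.8]
gripper_width: 0.999
```

```bash
python3 - <<'E'
from plant import arm
from h import *
go(arm,[.5267,.1565,-.016],1.913)
c=arm.camera("side"); s=arm.read_state()["ee_pos"]; im=c["pixels"][:,:,::-1].copy()
p=proj(c,s)[0]; print(p)
cv2.circle(im,tuple(int(v) for v in p),1,(0,0,255),-1)
cv2.imwrite("pics/s5.png",cv2.resize(im[180:280,190:310],None,fx=6,fy=6,interpolation=cv2.INTER_CUBIC))
E
```

```text
t 6.0 at [ 0.5254  0.1585 -0.0057] [-3.1400e+00 -3.0000e-04  1.9159e+00] F [ 0.6 -0.4 -0.8] w 0.999
target [ 0.5267  0.1565 -0.016 ]  shift [-0.0024  0.0006  0.0103] turn [-0.0016 -0.0003  0.0029]
[244.75815595 246.46428562]
```

View pics/s5.png

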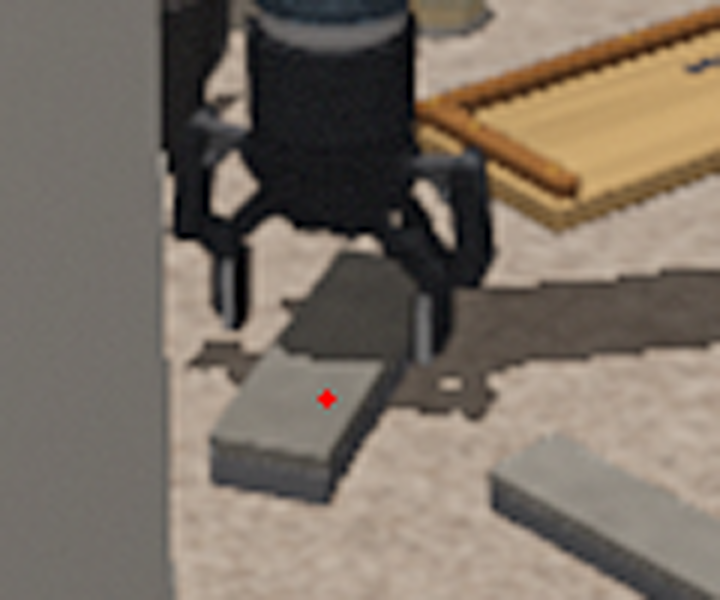

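Fully open, the tips sit about 30 mm above the reported TCP, which fits a 13 mm swing plus an offset of about 18 mm. I'll go 12 mm lower and close.

Call:
{"fn": "step_arm", "kwargs": {
  "moves": "-0.002 0 0.008 0 0 0 1;-0.002 0 0.012 0 0 0 1;-0.002 0 0.012 0 0 0 1;-0.002 0 0.012 0 0 0 0.3;-0.002 0 0.012 0 0 0 -1;-0.002 0 0.012 0 0 0 -1;-0.002 0 0.012 0 0 0 -1;-0.002 0 0.012 0 0 0 -1"
}}

```text
time: 6.85
ee_pos: [0.5271, 0.1571, -0.0166]
tool_rot: [3.141, 0.0, 1.916]
ft_force: [-0.3, -1.0, 4.5]
gripper_width: 0.628
```

The opening reads 0.628 (about 53 mm), so the stone is in the jaws. Lifting gently.

Call:
{"fn": "step_arm", "kwargs": {
  "moves": "0 0 -0.01 0 0 0 -1;0 0 -0.025 0 0 0 -1;0 0 -0.045 0 0 0 -1;0 0 -0.065 0 0 0 -1;0 0 -0.08 0 0 0 -1;0 0 -0.085 0 0 0 -1"
}}

```text
time: 7.45
ee_pos: [0.5277, 0.1572, 0.0699]
tool_rot: [3.138, 0.0, 1.916]
ft_force: [-0.3, 0.3, -5.5]
gripper_width: 0.627
```

```bash
python3 - <<'E'
from plant import arm
from h import *
c=arm.camera("side"); s=arm.read_state()["ee_pos"]; im=c["pixels"][:,:,::-1].copy()
cv2.imwrite("pics/s6.png",cv2.resize(im[130:280,190:330],None,fx=4,fy=4,interpolation=cv2.INTER_CUBIC))
go(arm,b2w(np.array([-6,42,68])*1e-3),1.316)
E
```

```text
t 7.5 at [0.5277 0.1571 0.0699] [3.1386e+00 6.0000e-04 1.9157e+00] F [ 0.4 -0.2 -5.3] w 0.628
target [ 0.5601 -0.1592  0.068 ]  shift [-0.3086 -0.0765  0.0018] turn [ 3.100e-03 -4.000e-04  5.997e-01]
```

View pics/s6.png

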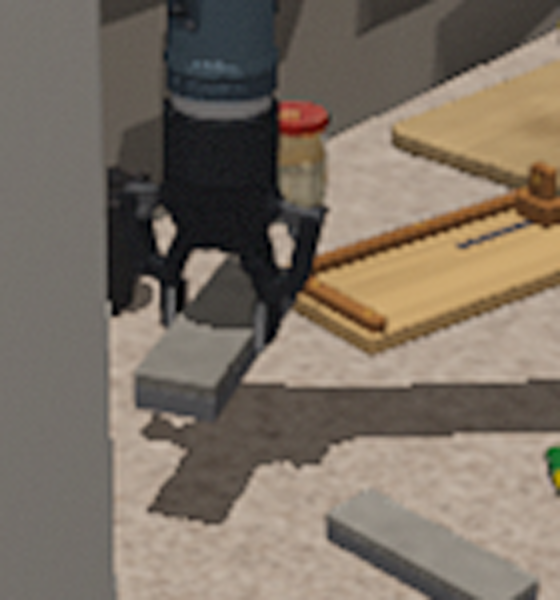

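The stone is held level and clear, at about 5.4 N (roughly 0.55 kg). Carrying it over the board.

Call:
{"fn": "step_arm", "kwargs": {
  "moves": "-0.02 -0.005 0 0 0 0.05 -1;-0.06 -0.015 0 0 0 0.13 -1;-0.1 -0.025 0 0 0 0.21 -1;-0.14 -0.035 0 0 0 0.29 -1;-0.18 -0.045 0 0 0 0.37 -1;-0.22 -0.055 0 0 0 0.45 -1;-0.26 -0.065 0 0 0 0.53 -1;-0.295 -0.073 0 0 0 0.58 -1;-0.3085 -0.0765 0 0 0 0.6 -1;-0.3085 -0.0765 0 0 0 0.6 -1"
}}

```text
time: 8.5
ee_pos: [0.5572, -0.1646, 0.0665]
tool_rot: [-3.139, 0.002, 1.308]
ft_force: [-0.2, 0.2, -4.9]
gripper_width: 0.628
```

```bash
python3 - <<'E'
from plant import arm
from h import *
go(arm,b2w(np.array([-6,42,2])*1e-3),1.316)
for n in("top","side"):
    c=arm.camera(n); im=c["pixels"][:,:,::-1].copy()
    im=im[130:280,240:440]
    cv2.imwrite(f"pics/7{n}.png",cv2.resize(im,None,fx=4,fy=4,interpolation=cv2.INTER_CUBIC))
E
```

```text
t 8.5 at [ 0.5572 -0.1646  0.0665] [-3.1394e+00  2.5000e-03  1.3081e+00] F [-0.2  0.2 -4.9] w 0.628
target [ 0.5601 -0.1592  0.002 ]  shift [0.0061 0.0016 0.0644] turn [-0.0022  0.0025 -0.0079]
```

View pics/7top.png

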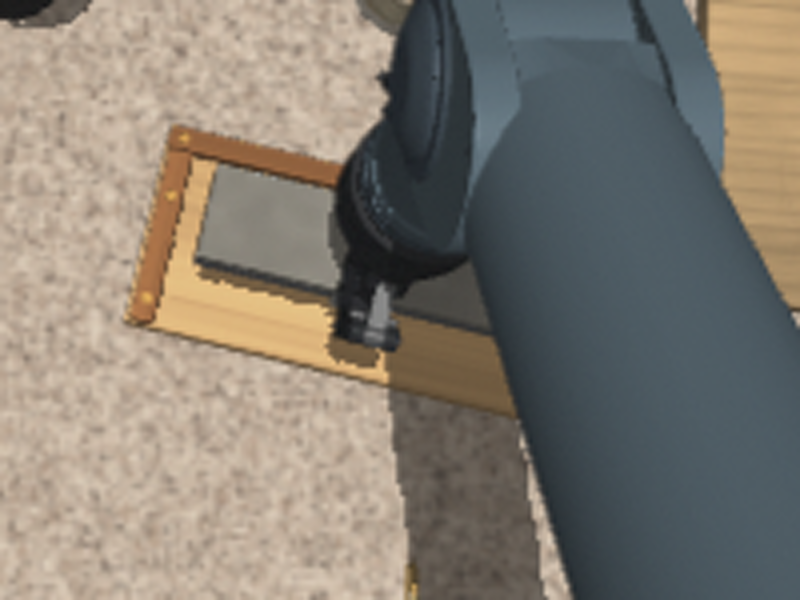

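View pics/7side.png

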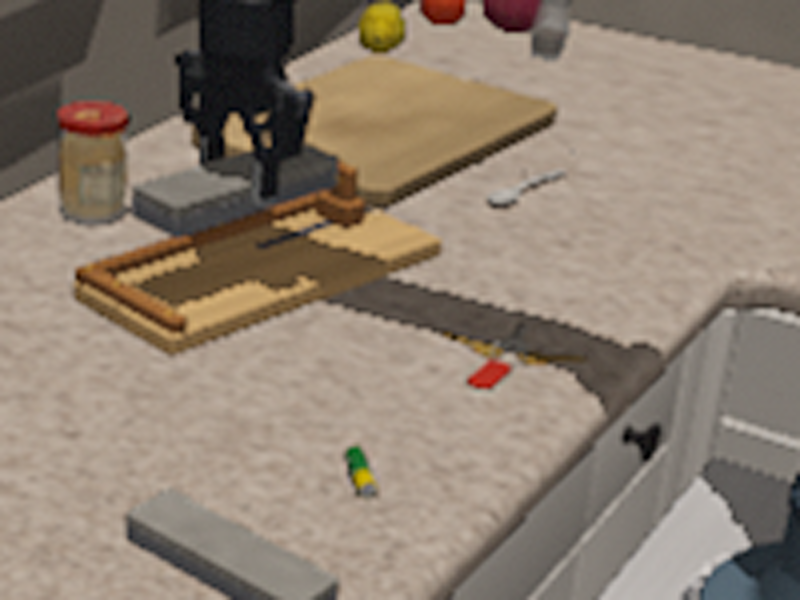

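The stone is over the bed, parallel to the fences and clear of both. Lowering: underside contact is expected at TCP z of about 0.0015.

Call:
{"fn": "step_arm", "kwargs": {
  "moves": "0.006 0.001 0.015 0 0 -0.008 -1;0.006 0.001 0.03 0 0 -0.008 -1;0.006 0.001 0.042 0 0 -0.008 -1;0.006 0.001 0.052 0 0 -0.008 -1;0.006 0.001 0.057 0 0 -0.008 -1;0.006 0.001 0.06 0 0 -0.008 -1;0.006 0.001 0.061 0 0 -0.008 -1;0.006 0.001 0.061 0 0 -0.008 -1"
}}

```text
time: 9.4
ee_pos: [0.5615, -0.1541, 0.0075]
tool_rot: [3.142, 0.0, 1.324]
ft_force: [-3.0, 0.1, 0.1]
gripper_width: 0.633
```

```bash
python3 - <<'E'
from plant import arm
from h import *
go(arm,b2w(np.array([-6,42,2])*1e-3),1.316)
c=arm.camera("side"); im=c["pixels"][:,:,::-1]; go(arm,b2w(np.array([-6,42,2])*1e-3),1.316)
cv2.imwrite(f"pics/8side.png",cv2.resize(im[150:250,250:370],None,fx=6,fy=6,interpolation=cv2.INTER_CUBIC))
E
```

```text
t 9.4 at [ 0.5615 -0.1541  0.0075] [3.1415e+00 4.0000e-04 1.3239e+00] F [-3.   0.1  0.1] w 0.633
target [ 0.5601 -0.1592  0.002 ]  shift [-0.0053 -0.0001  0.0055] turn [0.0001 0.0004 0.0079]
t 9.45 at [ 0.5615 -0.1541  0.0074] [3.1414e+00 4.0000e-04 1.3239e+00] F [-3.4 -0.2  0.6] w 0.629
target [ 0.5601 -0.1592  0.002 ]  shift [-0.0053 -0.0002  0.0054] turn [0.0002 0.0004 0.0079]
```

View pics/8side.png

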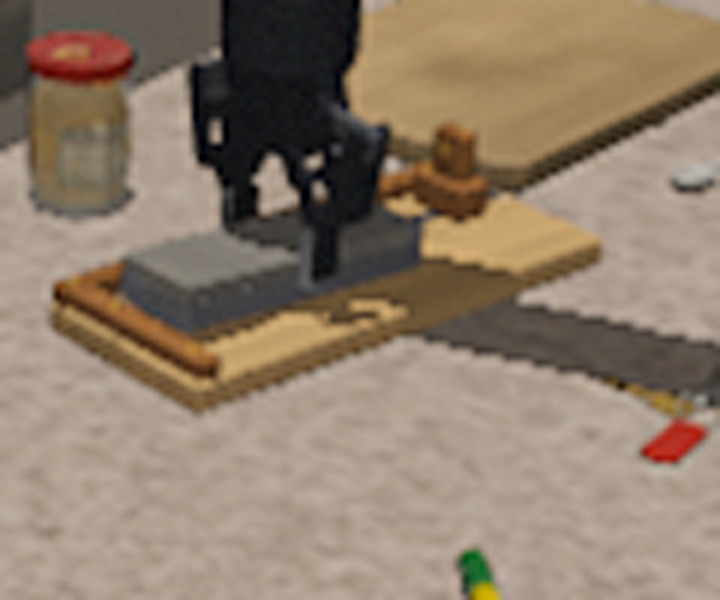

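The vertical load has dropped to 0 about 6 mm above the expected height, with -3 N in x. Something is touching early, so I'll look more closely.

```bash
python3 - <<'E'
from plant import arm
from h import *
c=arm.camera("top"); im=c["pixels"][:,:,::-1]; 
cv2.imwrite(f"pics/9top.png",cv2.resize(im[150:240,265:385],None,fx=6,fy=6,interpolation=cv2.INTER_CUBIC))
go(arm,b2w(np.array([-6,42,2])*1e-3),1.316)
E
```

```text
t 9.5 at [ 0.5615 -0.1541  0.0074] [3.1413e+00 4.0000e-04 1.3239e+00] F [-3.6  0.2  1.1] w 0.63
target [ 0.5601 -0.1592  0.002 ]  shift [-0.0053 -0.0001  0.0054] turn [0.0003 0.0004 0.0079]
```

View pics/9top.png

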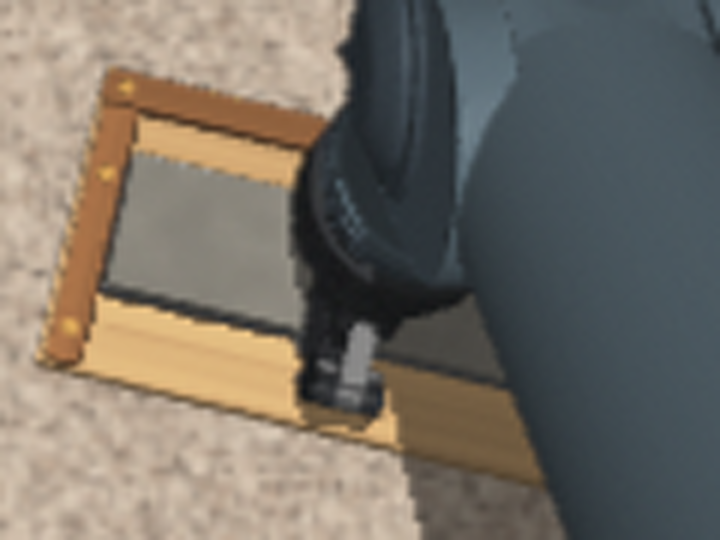

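The gap between the stone and the long fence is about 13–16 mm, so the far finger (14.5 mm thick) is catching the fence. I'll lift 8 mm, shift 10 mm toward the robot and 4 mm away from the end fence, then lower again.

Call:
{"fn": "step_arm", "kwargs": {
  "moves": "0 0 -0.006 0 0 0 -1;0 0 -0.01 0 0 0.004 -1;-0.002 -0.005 -0.01 0 0 0.008 -1;-0.004 -0.01 -0.01 0 0 0.008 -1;-0.004 -0.011 -0.01 0 0 0.008 -1;-0.004 -0.011 -0.006 0 0 0.008 -1;-0.004 -0.011 -0.001 0 0 0.008 -1;-0.004 -0.011 0.002 0 0 0.008 -1;-0.004 -0.011 0.003 0 0 0.008 -1;-0.004 -0.011 0.003 0 0 0.008 -1"
}}

```text
time: 10.5
ee_pos: [0.5502, -0.1546, 0.0045]
tool_rot: [-3.141, 0.0, 1.316]
ft_force: [-2.7, 1.7, 1.6]
gripper_width: 0.629
```

```bash
python3 - <<'E'
from plant import arm
from h import *
c=arm.camera("top"); im=c["pixels"][:,:,::-1]; 
cv2.imwrite(f"pics/10top.png",cv2.resize(im[150:240,265:385],None,fx=6,fy=6,interpolation=cv2.INTER_CUBIC))
go(arm,b2w(np.array([-6,42,2])*1e-3),1.316)
E
```

```text
t 10.55 at [ 0.5502 -0.1547  0.0045] [ 3.1416e+00 -1.0000e-04  1.3160e+00] F [-1.3  1.9  1.1] w 0.631
target [ 0.5601 -0.1592  0.002 ]  shift [-0.0019  0.0107  0.0025] turn [ 0.     -0.0001  0.    ]
```

View pics/10top.png

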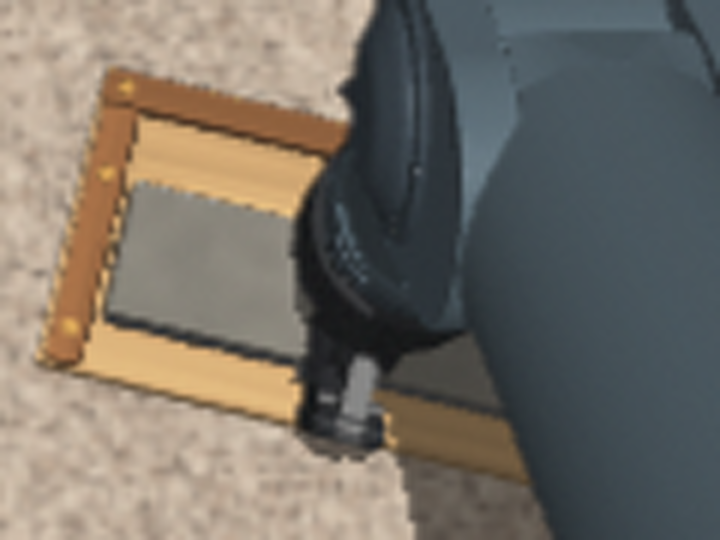

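Call:
{"fn": "step_arm", "kwargs": {
  "moves": "0 0 0.001 0 0 0 -1;0 0 0.002 0 0 0 -1;0 0 0.002 0 0 0 -1"
}}

```text
time: 10.85
ee_pos: [0.5507, -0.1542, 0.0022]
tool_rot: [3.14, -0.001, 1.317]
ft_force: [-0.5, 2.4, 1.9]
gripper_width: 0.628
```

```bash
python3 - <<'E'
from plant import arm
from h import *
s=arm.read_state(); print(s["ft_force"],s["moment"],s["ee_pos"])
c=arm.camera("side"); im=c["pixels"][:,:,::-1]; s=arm.read_state(); print(s["ft_force"],s["moment"],s["ee_pos"])
cv2.imwrite(f"pics/11side.png",cv2.resize(im[160:250,250:370],None,fx=6,fy=6,interpolation=cv2.INTER_CUBIC))
E
```

```text
[-0.49308654  2.44780557  1.90758953] [ 0.19836831  0.36272808 -0.12009788] [ 0.55074542 -0.15423026  0.00216516]
[-0.59837321  3.83875721  1.94971285] [ 0.19063493  0.31171701 -0.17877737] [ 0.55073373 -0.15421321  0.00216743]
```

View pics/11side.png

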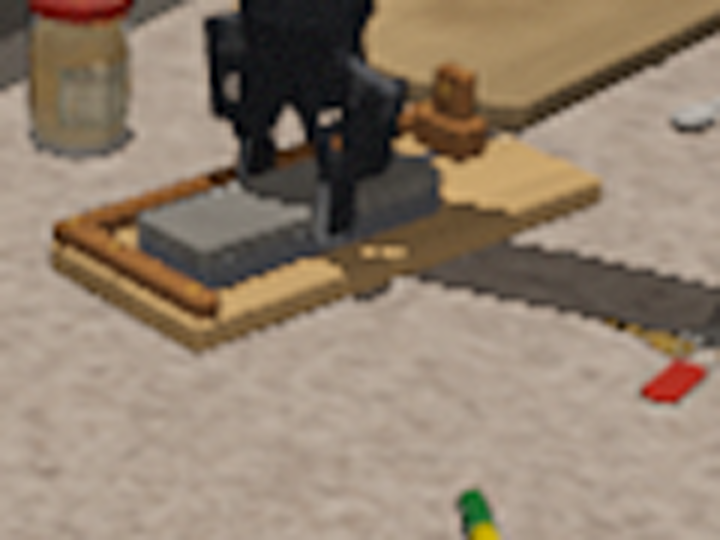

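Call:
{"fn": "step_arm", "kwargs": {
  "moves": "0 0 0.001 0 0 0 -1;0 0 0.002 0 0 0 -1;0 0 0.002 0 0 0 -1"
}}

```text
time: 11.2
ee_pos: [0.5508, -0.1541, 0.0014]
tool_rot: [3.141, -0.001, 1.317]
ft_force: [-2.6, 4.0, 9.5]
gripper_width: 0.632
```

At z = 0.0014 with +9.5 N up, which matches the expected height, the stone is resting on the bed. Releasing partway so the fingers stay clear of the fence, then rising.

Call:
{"fn": "step_arm", "kwargs": {
  "moves": "0 0 -0.001 0 0 0 0;0 0 -0.001 0 0 0 0.55;0 0 -0.001 0 0 0 0.55;0 0 -0.001 0 0 0 0.55;0 0 -0.01 0 0 0 0.55;0 0 -0.03 0 0 0 0.55;0 0 -0.055 0 0 0 0.55;0 0 -0.085 0 0 0 1;0 0 -0.085 0 0 0 1"
}}

```text
time: 12.1
ee_pos: [0.5542, -0.1562, 0.0902]
tool_rot: [3.131, 0.0, 1.315]
ft_force: [0.5, 0.3, 0.5]
gripper_width: 0.999
```

```bash
python3 - <<'E'
from plant import arm
from h import *
c=arm.camera("side"); im=c["pixels"][:,:,::-1]
cv2.imwrite(f"pics/12side.png",cv2.resize(im[130:250,250:370],None,fx=5,fy=5,interpolation=cv2.INTER_CUBIC))
c=arm.camera("top"); im=c["pixels"][:,:,::-1]; 
cv2.imwrite(f"pics/12top.png",cv2.resize(im[150:240,265:415],None,fx=5,fy=5,interpolation=cv2.INTER_CUBIC))
go(arm,b2w(np.array([-70,45,80])*1e-3),-.255)
E
```

```text
t 12.2 at [ 0.5508 -0.1556  0.0863] [3.1388e+00 5.0000e-04 1.3155e+00] F [-1.  -0.7 -0. ] w 0.998
target [ 0.4989 -0.1401  0.08  ]  shift [ 0.0019 -0.0541  0.0061] turn [ 0.0025 -0.0018  1.5705]
```

View pics/12side.png

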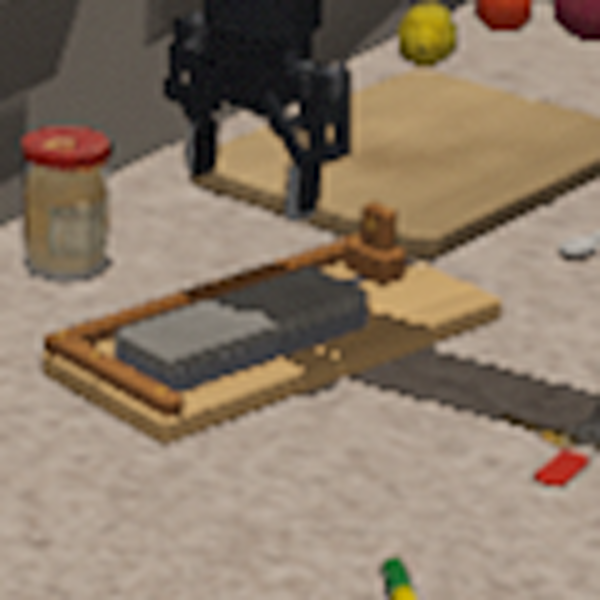

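View pics/12top.png

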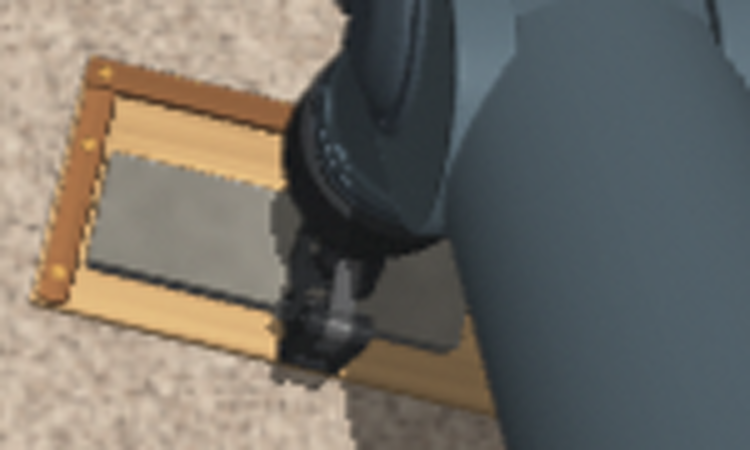

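The stone lies flat on the bed with gaps to both fences. Next I turn the open gripper a quarter turn so both fingers can push the long side squarely toward the long fence.

Call:
{"fn": "step_arm", "kwargs": {
  "moves": "0 -0.03 0 0 0 0.15 1;0 -0.058 0 0 0 0.3 1;0.001 -0.058 0 0 0 0.45 1;0.001 -0.058 0 0 0 0.6 1;0.001 -0.058 0 0 0 0.75 1;0.001 -0.058 0 0 0 0.9 1;0.001 -0.058 0 0 0 1.05 1;0.001 -0.058 0 0 0 1.2 1;0.001 -0.058 0 0 0 1.35 1;0.001 -0.058 0 0 0 1.5 1"
}}

```text
time: 13.2
ee_pos: [0.4925, -0.1393, 0.0834]
tool_rot: [-3.142, 0.003, -0.19]
ft_force: [1.1, -0.9, -0.1]
gripper_width: 1.0
```

```bash
python3 - <<'E'
from plant import arm
from h import *
go(arm,b2w(np.array([-63,45,-4])*1e-3),-.255)
c=arm.camera("top"); im=c["pixels"][:,:,::-1]; 
cv2.imwrite(f"pics/13top.png",cv2.resize(im[150:250,260:420],None,fx=5,fy=5,interpolation=cv2.INTER_CUBIC))
go(arm,b2w(np.array([-63,45,-4])*1e-3),-.255)
E
```

```text
t 13.2 at [ 0.4925 -0.1393  0.0834] [-3.1416  0.0032 -0.1905] F [ 1.1 -0.9 -0.1] w 1.0
target [ 0.5057 -0.1419 -0.004 ]  shift [0.0137 0.0001 0.0874] turn [0.0001 0.0032 0.0645]
t 13.25 at [ 0.4925 -0.1392  0.0835] [ 3.1415e+00  3.1000e-03 -1.9420e-01] F [ 0.5 -0.2 -0.3] w 1.001
target [ 0.5057 -0.1419 -0.004 ]  shift [0.0137 0.0001 0.0874] turn [0.0001 0.0031 0.0608]
```

View pics/13top.png

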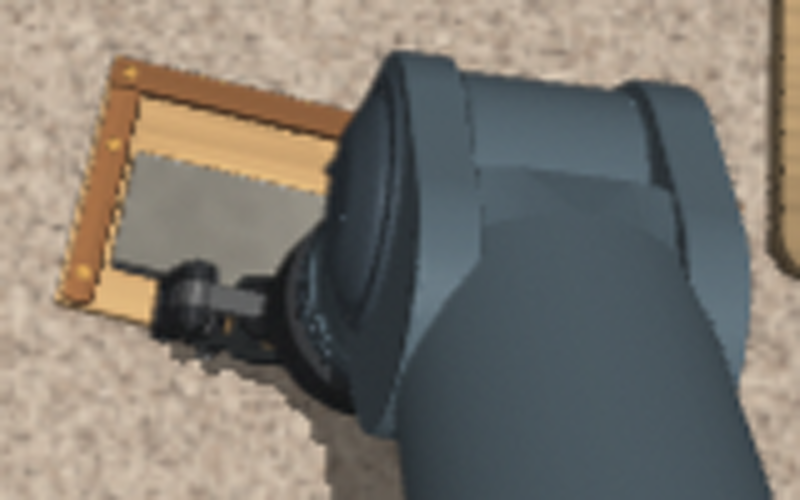

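Call:
{"fn": "step_arm", "kwargs": {
  "moves": "0 0 0.03 0 0 0.06 1;0 0 0.06 0 0 0.06 1;0 0 0.08 0 0 0.06 1;0 0 0.087 0 0 0.06 1;0 0 0.087 0 0 0.06 1"
}}

```text
time: 13.75
ee_pos: [0.4922, -0.1391, -0.0037]
tool_rot: [3.142, 0.004, -0.243]
ft_force: [-0.5, -0.7, 0.6]
gripper_width: 1.003
```

```bash
python3 - <<'E'
from plant import arm
from h import *
c=arm.camera("side"); im=c["pixels"][:,:,::-1]; 
cv2.imwrite(f"pics/14side.png",cv2.resize(im[150:250,250:380],None,fx=6,fy=6,interpolation=cv2.INTER_CUBIC))
go(arm,b2w(np.array([-35,45,-4])*1e-3),-.255)
E
```

```text
t 13.8 at [ 0.4935 -0.1393 -0.0025] [-3.1415e+00  1.4000e-03 -2.4310e-01] F [0.3 0.  1.2] w 1.002
target [ 0.5328 -0.149  -0.004 ]  shift [ 0.0404 -0.0001  0.0014] turn [-0.      0.0014  0.0119]
```

View pics/14side.png

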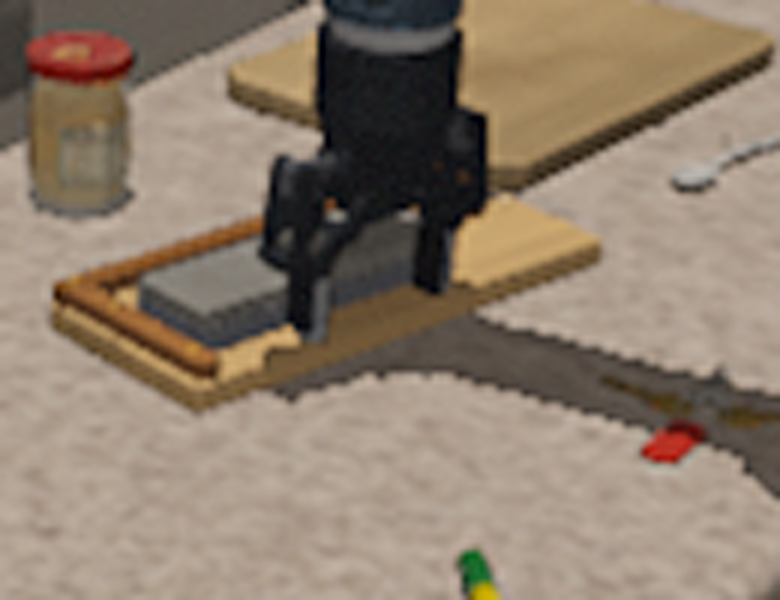

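Both fingers stand on the near side of the stone, just above the bed. Pushing toward the long fence.

Call:
{"fn": "step_arm", "kwargs": {
  "moves": "0.008 0 0 0 0 0.012 1;0.016 0 0 0 0 0.012 1;0.024 0 0 0 0 0.012 1;0.03 0 0 0 0 0.012 1;0.035 0 0 0 0 0.012 1;0.04 0 0 0 0 0.012 1;0.044 0 0 0 0 0.012 1;0.047 0 0 0 0 0.012 1;0.05 0 0 0 0 0.012 1;0.05 0 0 0 0 0.012 1"
}}

```text
time: 14.8
ee_pos: [0.5435, -0.1518, -0.0022]
tool_rot: [-3.141, -0.002, -0.256]
ft_force: [-2.5, -0.2, -0.8]
gripper_width: 0.999
```

```bash
python3 - <<'E'
from plant import arm
from h import *
c=arm.camera("side"); im=c["pixels"][:,:,::-1]; 
cv2.imwrite(f"pics/15side.png",cv2.resize(im[150:250,250:380],None,fx=6,fy=6,interpolation=cv2.INTER_CUBIC))
go(arm,b2w(np.array([-21,45,-4])*1e-3),-.255)
E
```

```text
t 14.85 at [ 0.5435 -0.1518 -0.0022] [-3.1414e+00 -2.0000e-03 -2.5610e-01] F [-0.6  0.3 -1. ] w 0.994
target [ 0.5463 -0.1525 -0.004 ]  shift [0.0029 0.     0.0018] turn [-0.0002 -0.002  -0.0011]
```

View pics/15side.png

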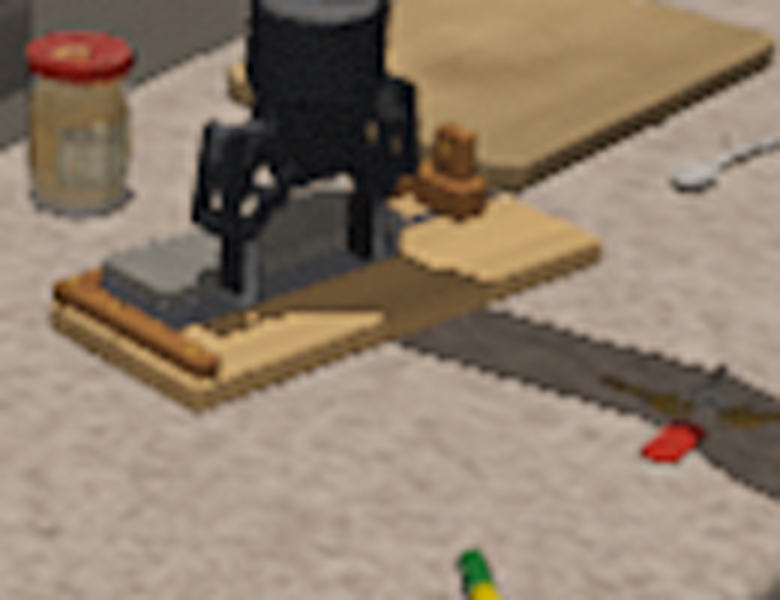

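The stone has slid and is almost at the long fence. I'll continue until the force rises.

Call:
{"fn": "step_arm", "kwargs": {
  "moves": "0.002 0 0 0 0 0 1;0.004 0 0 0 0 0 1;0.006 0 0 0 0 0 1;0.006 0 0 0 0 0 1"
}}

```text
time: 15.25
ee_pos: [0.5458, -0.1524, -0.0024]
tool_rot: [3.141, 0.006, -0.256]
ft_force: [-6.7, 2.5, 5.7]
gripper_width: 1.001
```

Call:
{"fn": "step_arm", "kwargs": {
  "moves": "0.002 0 0 0 0 0 1;0.003 0 0 0 0 0 1;0.003 0 0 0 0 0 1;0.003 0 0 0 0 0 1"
}}

```text
time: 15.65
ee_pos: [0.5456, -0.1524, -0.003]
tool_rot: [3.141, 0.012, -0.256]
ft_force: [-11.0, 3.0, 7.2]
gripper_width: 1.001
```

Call:
{"fn": "step_arm", "kwargs": {
  "moves": "-0.004 0 0 0 0 0 1;-0.012 0 0 0 0 0 1;-0.025 0 -0.01 0 0 0 1;-0.025 0 -0.04 0 0 0 1;-0.025 0 -0.07 0 0 0 1;-0.025 0 -0.09 0 0 0 1"
}}

```text
time: 16.25
ee_pos: [0.5304, -0.1482, 0.0911]
tool_rot: [-3.141, -0.008, -0.256]
ft_force: [0.8, -0.0, -0.2]
gripper_width: 0.999
```

```bash
python3 - <<'E'
from plant import arm
from h import *
c=arm.camera("side"); im=c["pixels"][:,:,::-1]; 
cv2.imwrite(f"pics/16side.png",cv2.resize(im[140:240,250:380],None,fx=6,fy=6,interpolation=cv2.INTER_CUBIC))
c=arm.camera("top"); im=c["pixels"][:,:,::-1]; 
cv2.imwrite(f"pics/16top.png",cv2.resize(im[150:250,260:420],None,fx=5,fy=5,interpolation=cv2.INTER_CUBIC))
go(arm,b2w(np.array([17.5,-170,120])*1e-3),-.255+np.pi/2)
E
```

```text
t 16.35 at [ 0.5324 -0.1487  0.0926] [-3.1412 -0.0127 -0.2562] F [ 0.2 -0.   0.7] w 1.001
target [ 0.5293 -0.3703  0.12  ]  shift [ 0.0535  0.2152 -0.0269] turn [ 0.0097 -0.0103 -1.572 ]
```

View pics/16side.png

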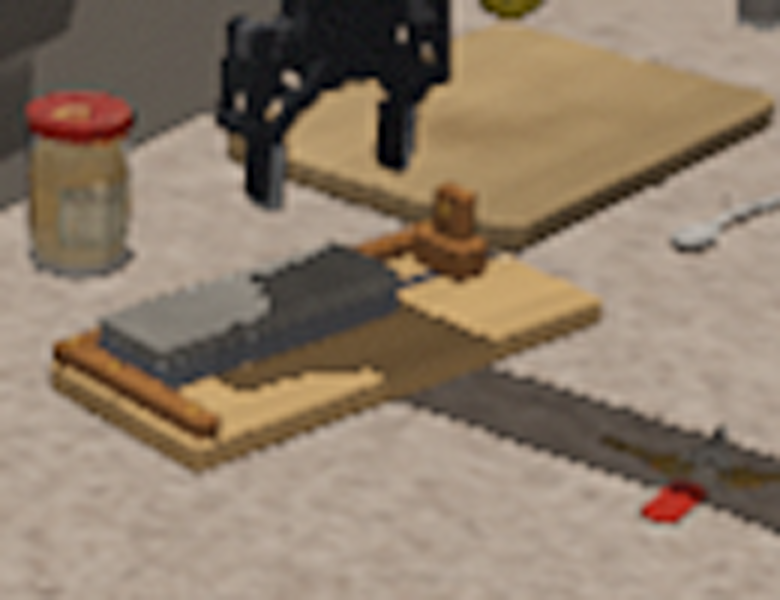

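View pics/16top.png

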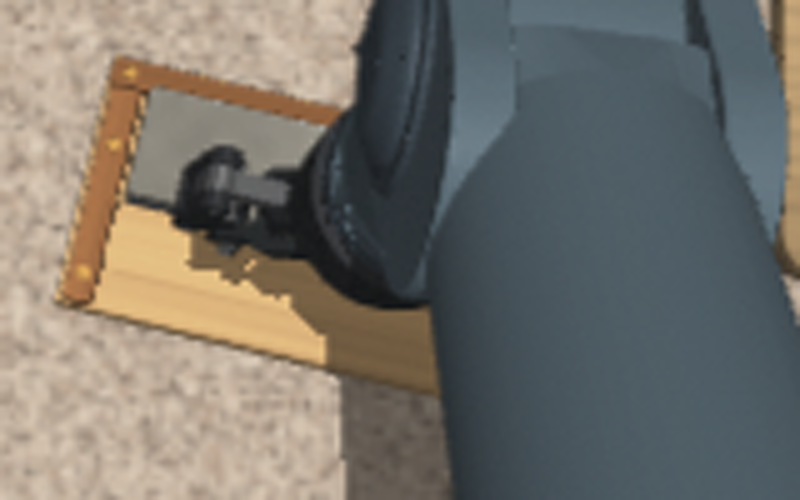

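The stone is flush with the long fence (side view) with a few mm left at the end fence. A cutting board sits close behind the stop, so I'll pinch the stop's grip from above instead of pushing from behind.

```bash
python3 - <<'E'
from plant import arm
from h import *
go(arm,b2w(np.array([17.5,-110,93])*1e-3),-.255)
E
```

```text
t 16.35 at [ 0.5324 -0.1487  0.0926] [-3.1412 -0.0127 -0.2562] F [ 0.2 -0.   0.7] w 1.001
target [ 0.5445 -0.3122  0.093 ]  shift [0.0531 0.1552 0.0002] turn [-0.0004 -0.0127 -0.0012]
```

Call:
{"fn": "step_arm", "kwargs": {
  "moves": "0.015 0.04 0 0 -0.012 0 0.2;0.03 0.08 0 0 -0.012 0 0.2;0.045 0.12 0 0 -0.012 0 0.2;0.053 0.155 0 0 -0.012 0 0.2;0.053 0.155 0 0 -0.012 0 0.2;0.053 0.155 0 0 -0.012 0 0.2"
}}

```text
time: 16.95
ee_pos: [0.5387, -0.3125, 0.087]
tool_rot: [3.141, 0.012, -0.259]
ft_force: [-0.4, 0.5, -0.4]
gripper_width: 0.599
```

```bash
python3 - <<'E'
from plant import arm
from h import *
c=arm.camera("side"); s=arm.read_state()["ee_pos"]; im=c["pixels"][:,:,::-1].copy()
g=b2w(np.array([17.5,-110,58])*1e-3)
for col,q in (((0,0,255),s),((255,0,0),g)): print(proj(c,q)); cv2.circle(im,tuple(int(v) for v in np.round(proj(c,q)[0])),1,col,-1)
cv2.imwrite(f"pics/17side.png",cv2.resize(im[130:230,270:390],None,fx=6,fy=6,interpolation=cv2.INTER_CUBIC))
go(arm,b2w(np.array([17.5,-110,33])*1e-3),-.255)
E
```

```text
[[326.17209294 166.76027379]]
[[324.46554547 173.88333957]]
t 17.0 at [ 0.5392 -0.3102  0.087 ] [-3.1406  0.0121 -0.2563] F [0.4 0.  0.1] w 0.599
target [ 0.5445 -0.3122  0.033 ]  shift [0.0063 0.0006 0.0539] turn [-0.001   0.0121 -0.0013]
```

View pics/17side.png

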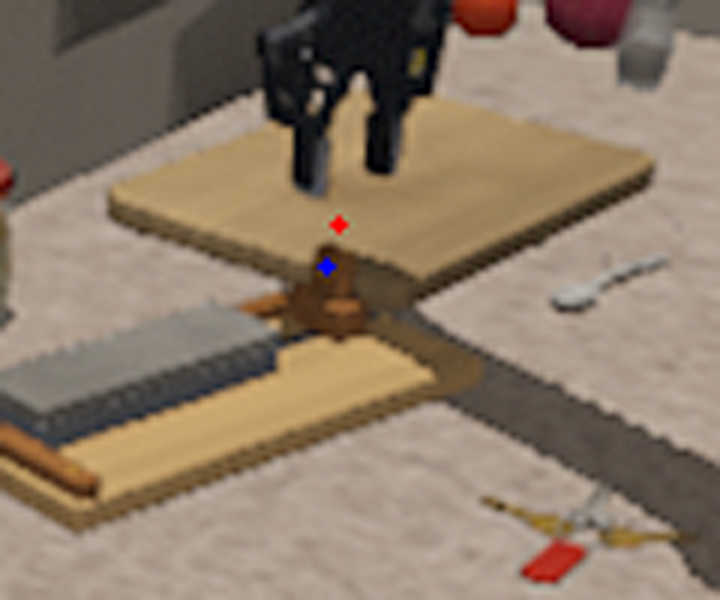

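The grip sits between and below the fingers, within 2 px of its predicted place. Descending and pinching.

Call:
{"fn": "step_arm", "kwargs": {
  "moves": "0.006 0.001 0.02 0 0.012 0 0.2;0.006 0.001 0.04 0 0.012 0 0.2;0.006 0.001 0.052 0 0.012 0 0.2;0.006 0.001 0.054 0 0.012 0 0.2;0.006 0.001 0.054 0 0.012 0 0.2"
}}

```text
time: 17.5
ee_pos: [0.5441, -0.3118, 0.0335]
tool_rot: [-3.141, 0.001, -0.255]
ft_force: [0.3, 0.7, -0.5]
gripper_width: 0.597
```

```bash
python3 - <<'E'
from plant import arm
from h import *
c=arm.camera("side"); im=c["pixels"][:,:,::-1].copy()
cv2.imwrite(f"pics/18side.png",cv2.resize(im[130:230,270:390],None,fx=6,fy=6,interpolation=cv2.INTER_CUBIC))
go(arm,b2w(np.array([17.5,-110,33])*1e-3),-.255)
E
```

```text
t 17.55 at [ 0.5447 -0.3126  0.0343] [-3.1414e+00 -9.0000e-04 -2.5510e-01] F [0.3 0.1 0.5] w 0.596
target [ 0.5445 -0.3122  0.033 ]  shift [-0.0003 -0.0003  0.0013] turn [-0.0002 -0.0009 -0.0001]
```

View pics/18side.png

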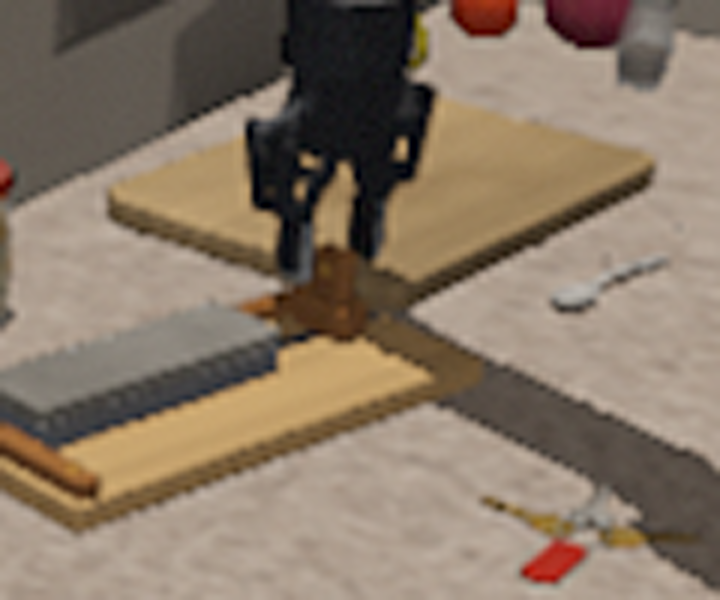

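Call:
{"fn": "step_arm", "kwargs": {
  "moves": "0 0 0 0 0 0 -0.3;0 0 0 0 0 0 -1;0 0 0 0 0 0 -1;0 0 0 0 0 0 -1;0 0 0 0 0 0 -1"
}}

```text
time: 18.05
ee_pos: [0.5447, -0.3141, 0.0351]
tool_rot: [3.141, -0.002, -0.257]
ft_force: [-1.4, -0.6, 6.2]
gripper_width: 0.145
```

The opening reads 0.145 (about 12–14 mm), so the grip is pinched. Sliding the stop toward the stone.

Call:
{"fn": "step_arm", "kwargs": {
  "moves": "0 -0.008 0 0 0 0 -1;0 -0.016 0 0 0 0 -1;0 -0.024 0 0 0 0 -1;0 -0.032 0 0 0 0 -1;0 -0.04 0 0 0 0 -1;0 -0.045 0 0 0 0 -1;0 -0.045 0 0 0 0 -1"
}}

```text
time: 18.75
ee_pos: [0.5565, -0.2688, 0.035]
tool_rot: [-3.141, -0.002, -0.255]
ft_force: [-0.6, 0.6, 7.2]
gripper_width: 0.14
```

```bash
python3 - <<'E'
from plant import arm
from h import *
c=arm.camera("side"); im=c["pixels"][:,:,::-1].copy()
cv2.imwrite(f"pics/19side.png",cv2.resize(im[130:230,260:380],None,fx=6,fy=6,interpolation=cv2.INTER_CUBIC))
go(arm,b2w(np.array([17.5,-52,33])*1e-3),-.255)
E
```

```text
t 18.8 at [ 0.5565 -0.2688  0.035 ] [-3.1411e+00 -1.5000e-03 -2.5550e-01] F [-1.   0.6  6.8] w 0.152
target [ 0.5591 -0.2561  0.033 ]  shift [-0.0007 -0.013   0.002 ] turn [-0.0005 -0.0015 -0.0005]
```

View pics/19side.png

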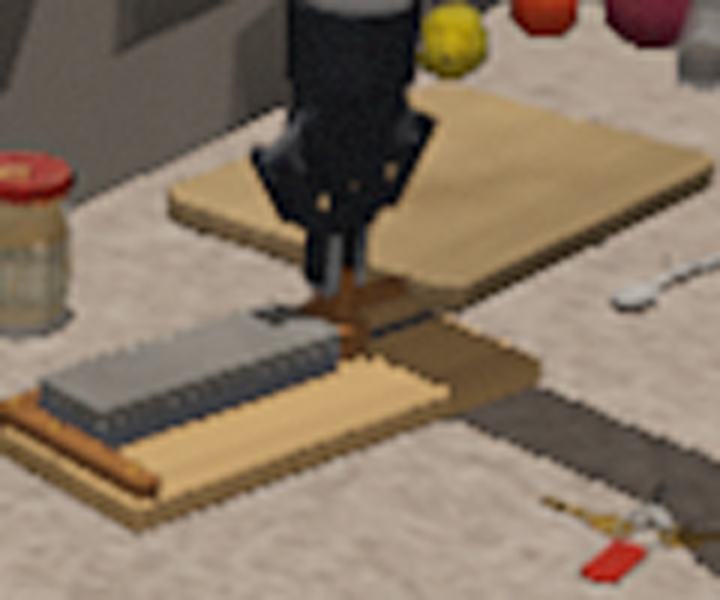

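Call:
{"fn": "step_arm", "kwargs": {
  "moves": "0 -0.003 0 0 0 0 -1;0 -0.006 0 0 0 0 -1;0 -0.009 0 0 0 0 -1;0 -0.011 0 0 0 0 -1;0 -0.011 0 0 0 0 -1"
}}

```text
time: 19.3
ee_pos: [0.5586, -0.261, 0.0351]
tool_rot: [3.139, -0.002, -0.257]
ft_force: [-1.7, -3.1, 6.1]
gripper_width: 0.142
```

Call:
{"fn": "step_arm", "kwargs": {
  "moves": "0 -0.002 0 0 0 0 -1;0 -0.004 0 0 0 0 -1;0 -0.004 0 0 0 0 -1;0 -0.004 0 0 0 0 -1"
}}

```text
time: 19.7
ee_pos: [0.5593, -0.2581, 0.0351]
tool_rot: [3.138, -0.002, -0.258]
ft_force: [-1.9, -3.1, 5.6]
gripper_width: 0.138
```

```bash
python3 - <<'E'
from plant import arm
from h import *
c=arm.camera("top"); im=c["pixels"][:,:,::-1].copy()
cv2.imwrite(f"pics/20top.png",cv2.resize(im[150:240,260:380],None,fx=6,fy=6,interpolation=cv2.INTER_CUBIC))
go(arm,b2w(np.array([17.5,-52,33])*1e-3),-.255)
E
```

```text
t 19.75 at [ 0.5593 -0.2581  0.0351] [ 3.1382e+00 -2.2000e-03 -2.5750e-01] F [-1.7 -4.2  6.3] w 0.145
target [ 0.5591 -0.2561  0.033 ]  shift [-0.0008 -0.0019  0.0021] turn [ 0.0034 -0.0022 -0.0025]
```

View pics/20top.png

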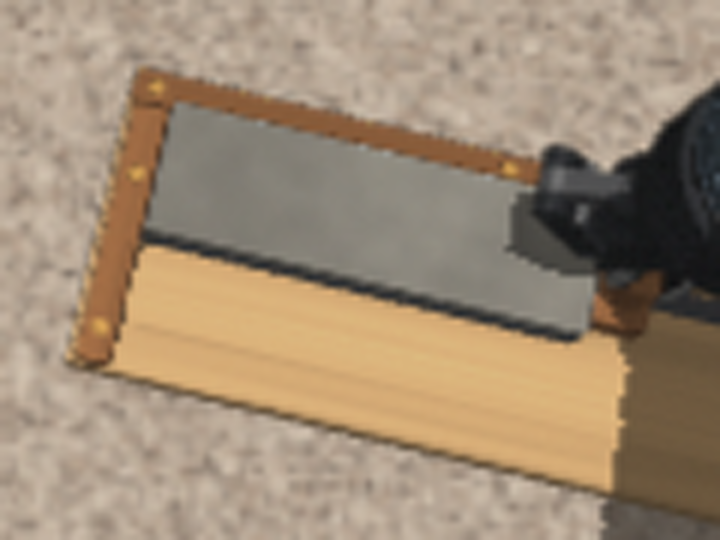

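The stop is pushing the stone, and the end is almost at the end fence. I'll continue until the force clearly rises.

Call:
{"fn": "step_arm", "kwargs": {
  "moves": "0 -0.002 0 0 0 0 -1;0 -0.003 0 0 0 0 -1;0 -0.003 0 0 0 0 -1;0 -0.003 0 0 0 0 -1"
}}

```text
time: 20.15
ee_pos: [0.5593, -0.2581, 0.0351]
tool_rot: [3.135, -0.003, -0.259]
ft_force: [-1.3, -7.6, 5.1]
gripper_width: 0.147
```

Call:
{"fn": "step_arm", "kwargs": {
  "moves": "0 -0.002 0 0 0 0 -1;0 -0.004 0 0 0 0 -1;0 -0.004 0 0 0 0 -1;0 -0.004 0 0 0 0 -1"
}}

```text
time: 20.55
ee_pos: [0.5594, -0.2581, 0.0351]
tool_rot: [3.131, -0.003, -0.261]
ft_force: [-2.2, -11.1, 3.3]
gripper_width: 0.143
```

The position holds while the force rises to 11 N: the stone is seated. I'll relax most of the push, release the grip and rise.

Call:
{"fn": "step_arm", "kwargs": {
  "moves": "0 0.003 0 0 0 0 -1;0 0.006 0 0 0 0 -1;0 0.006 0 0 0 0 -0.7;0 0.006 -0.001 0 0 0 -0.3;0 0.006 -0.002 0 0 0 0;0 0.006 -0.002 0 0 0 0;0 0.006 -0.025 0 0 0 0;0 0.006 -0.06 0 0 0 0;0 0.006 -0.09 0 0 0 0;0 0.006 -0.1 0 0 0 0"
}}

```text
time: 21.55
ee_pos: [0.5621, -0.2539, 0.1374]
tool_rot: [-3.142, -0.006, -0.255]
ft_force: [1.4, 0.5, 0.6]
gripper_width: 0.498
```

```bash
python3 - <<'E'
from plant import arm
from h import *
c=arm.camera("side"); im=c["pixels"][:,:,::-1].copy()
cv2.imwrite(f"pics/21side.png",cv2.resize(im[150:230,250:370],None,fx=6,fy=6,interpolation=cv2.INTER_CUBIC))
go(arm,b2w(np.array([-70,50,120])*1e-3),-.255)
E
```

```text
t 21.6 at [ 0.5622 -0.2541  0.1376] [ 3.1415 -0.0064 -0.2551] F [0.1 0.6 1.1] w 0.501
target [ 0.5002 -0.1353  0.12  ]  shift [-0.0901 -0.0993  0.017 ] turn [ 0.0001 -0.0064 -0.0001]
```

View pics/21side.png

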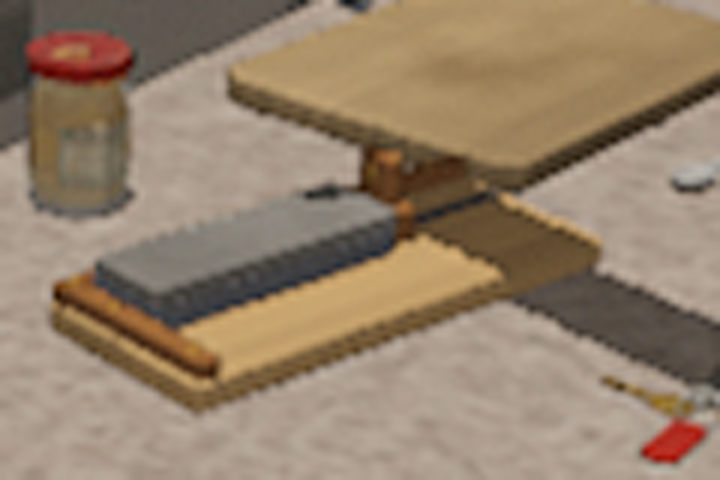

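The side view shows the stone in the corner and the stop against its end. There's plenty of time, so I'll push the long side once more to make sure it is still square.

Call:
{"fn": "step_arm", "kwargs": {
  "moves": "-0.04 -0.02 0 0 -0.006 0 1;-0.08 -0.04 0 0 -0.006 0 1;-0.095 -0.075 0.02 0 -0.006 0 1;-0.095 -0.099 0.06 0 -0.006 0 1;-0.095 -0.099 0.1 0 -0.006 0 1;-0.095 -0.099 0.13 0 -0.006 0 1;-0.095 -0.099 0.14 0 -0.006 0 1;-0.095 -0.099 0.14 0 -0.006 0 1"
}}

```text
time: 22.4
ee_pos: [0.4898, -0.1334, -0.0086]
tool_rot: [-3.142, 0.012, -0.256]
ft_force: [0.2, -0.4, -1.1]
gripper_width: 1.001
```

```bash
python3 - <<'E'
from plant import arm
from h import *
go(arm,b2w(np.array([-22,48,-3])*1e-3),-.255)
c=arm.camera("side"); im=c["pixels"][:,:,::-1].copy()
cv2.imwrite(f"pics/22side.png",cv2.resize(im[150:230,250:370],None,fx=6,fy=6,interpolation=cv2.INTER_CUBIC))
b=np.load("board.npy")
for p in ([.5458,-.1524],[.5456,-.1524]):
    d=np.array(p)-b[:2]; a=b[2]; print("earlier contact board x,y",d[0]*np.cos(a)+d[1]*np.sin(a),-d[0]*np.sin(a)+d[1]*np.cos(a))
E
```

```text
t 22.4 at [ 0.4898 -0.1334 -0.0086] [-3.1415  0.0121 -0.2558] F [ 0.2 -0.4 -1.1] w 1.001
target [ 0.5461 -0.1494 -0.003 ]  shift [ 0.0584  0.0012 -0.0063] turn [-0.0001  0.0121 -0.0008]
earlier contact board x,y -0.02153542113681705 0.044972021805570125
earlier contact board x,y -0.021728948917896757 0.04492155401435279
```

View pics/22side.png

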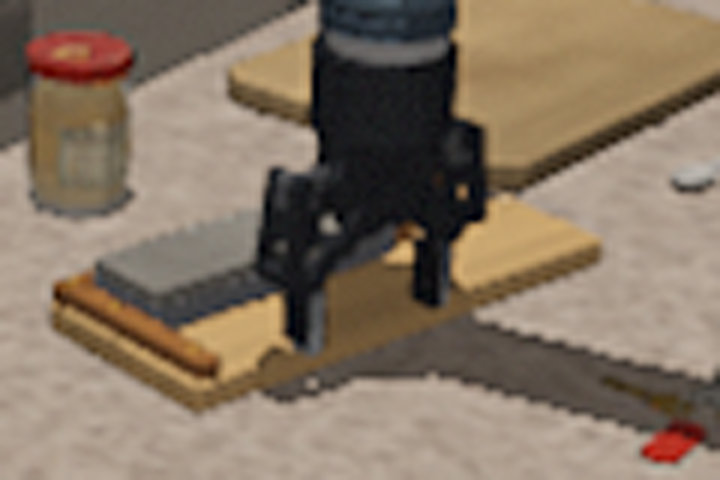

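Call:
{"fn": "step_arm", "kwargs": {
  "moves": "0.002 0 -0.005 0 0.012 0 1;0.01 0 -0.005 0 0.012 0 1;0.022 0 -0.005 0 0.012 0 1;0.034 0 -0.005 0 0.012 0 1;0.044 0 -0.005 0 0.012 0 1;0.05 0 -0.005 0 0.012 0 1;0.054 0 -0.005 0 0.012 0 1;0.057 0 -0.005 0 0.012 0 1;0.06 0 -0.005 0 0.012 0 1;0.06 0 -0.005 0 0.012 0 1"
}}

```text
time: 23.45
ee_pos: [0.547, -0.1487, -0.0026]
tool_rot: [3.141, 0.002, -0.257]
ft_force: [-5.2, 1.8, 2.2]
gripper_width: 0.997
```

Call:
{"fn": "step_arm", "kwargs": {
  "moves": "0.002 0 0 0 0 0 1;0.004 0 0 0 0 0 1;0.006 0 0 0 0 0 1;0.006 0 0 0 0 0 1;0.006 0 0 0 0 0 1"
}}

```text
time: 23.95
ee_pos: [0.5464, -0.1488, -0.0037]
tool_rot: [3.14, 0.014, -0.256]
ft_force: [-13.3, 3.9, 9.2]
gripper_width: 0.996
```

Call:
{"fn": "step_arm", "kwargs": {
  "moves": "-0.004 0 0 0 0 0 1;-0.015 0 0 0 0 0 1;-0.03 0 -0.01 0 0 0 1;-0.05 0 -0.05 0 0 0 1;-0.05 0.05 -0.09 0 0 0 1;-0.05 0.1 -0.13 0 0 0 1;-0.05 0.15 -0.15 0 0 0 1;-0.05 0.2 -0.15 0 0 0 1;-0.05 0.25 -0.15 0 0 0 1;-0.05 0.3 -0.15 0 0 0 1"
}}

```text
time: 24.95
ee_pos: [0.4388, -0.4032, 0.1493]
tool_rot: [3.14, -0.01, -0.256]
ft_force: [1.0, -0.6, 0.5]
gripper_width: 0.997
```

```bash
python3 - <<'E'
from plant import arm
from h import *
c=arm.camera("side"); im=c["pixels"][:,:,::-1].copy()
cv2.imwrite(f"pics/23side.png",cv2.resize(im[150:230,250:370],None,fx=6,fy=6,interpolation=cv2.INTER_CUBIC))
c=arm.camera("top"); im=c["pixels"][:,:,::-1].copy()
cv2.imwrite(f"pics/23topraw.png",im)
cv2.imwrite(f"pics/23top.png",cv2.resize(im[150:240,260:410],None,fx=5,fy=5,interpolation=cv2.INTER_CUBIC))
s=arm.read_state(); print(s["time"],s["ee_pos"],s["joint_velocities"].round(2))
m=[d for d in arm.masks_of("stone",c)]
b=np.load("board.npy")
for d in m:
    print(d["conf"],d["box"])
E
```

```text
25.05 [ 0.43342964 -0.41167976  0.14892993] [-0.05 -0.02 -0.09  0.06 -0.06  0.02 -0.05]
0.95 [182.2, 294.9, 23.3, 59.5]
0.81 [325.9, 186.1, 78.4, 34.9]
0.18 [166.1, 123.4, 23.7, 24.3]
```

View pics/23side.png

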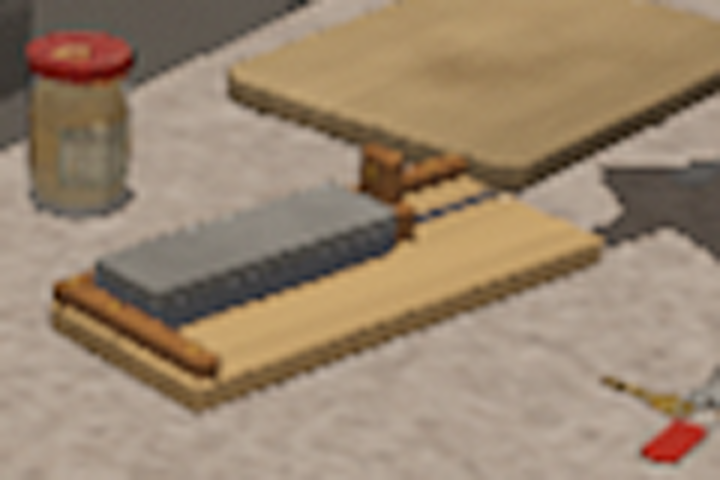

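View pics/23top.png

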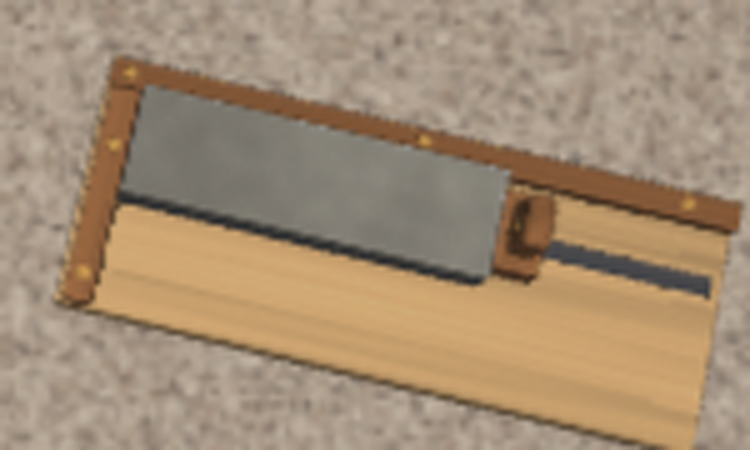

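The top view shows the stone in the corner with the stop against its free end. As a last numeric check I'll fit the stone's pose and compare the picture with the ideal outline.

```bash
python3 - <<'E'
from plant import arm
from h import *
c=arm.camera("top"); b=np.load("board.npy")
d=[d for d in arm.masks_of("stone",c) if d["box"][0]>280][0]; m=d["pixels"].astype(float)
p0=b2w([.0175,.05,0]); x0=np.array([p0[0],p0[1],b[2]])
cost=lambda p:np.sum((sil(c,box(*p,.055,.18,.018,.046))-m)**2)
r=minimize(cost,x0,method="Nelder-Mead",options=dict(initial_simplex=np.array([x0]+[x0+v for v in np.diag([.004,.004,.03])])))
e=r.x[:2]-b[:2]; a=b[2]
print("board frame mm",1e3*(e[0]*np.cos(a)+e[1]*np.sin(a)),1e3*(-e[0]*np.sin(a)+e[1]*np.cos(a)),"dyaw",r.x[2]-a,"cost",r.fun,cost(x0))
im=cv2.resize(c["pixels"][150:240,260:410][:,:,::-1],None,fx=5,fy=5,interpolation=cv2.INTER_CUBIC)
def dr(L,col):
    P=np.array([proj(c,b2w(np.array(q)/1e3))[0] for q in L]); P=((P-[259.5,149.5])*5-.5).astype(int); cv2.polylines(im,[P.reshape(-1,1,2)],True,col,1)
dr([[45,140,46],[45,-40,46],[-10,-40,46],[-10,140,46]],(0,255,0))
dr([[37.5,-40,40],[-2.5,-40,40],[-2.5,-64,40],[37.5,-64,40]],(0,0,255))
cv2.imwrite("pics/24.png",im); s=arm.read_state(); print(s["time"],s["ft_force"])
E
```

```text
board frame mm 16.818508802318604 49.195653271048776 dyaw -0.0009648832431539689 cost 70.40429065743946 100.13950019223375
25.2 [0.59361189 1.33740797 0.11245526]
```

View pics/24.png

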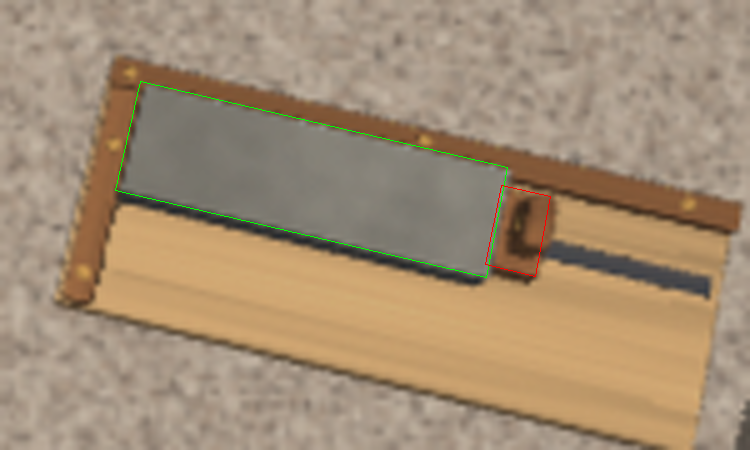

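The fit puts the stone at (16.8, 49.2) mm with 0.001 rad of yaw error. The overlay hints at 1–2 mm of shift along y, so I'll check the fence-to-stone seam at sub-pixel level, averaging along the end edge.

```bash
python3 - <<'E'
from plant import arm
from h import *
from scipy.ndimage import map_coordinates
c=arm.camera("top"); im=c["pixels"].astype(float)
def prof(z,ys,xs):
    out=[]
    for y in ys:
        P=np.array([proj(c,b2w([x/1e3,y/1e3,z/1e3]))[0] for x in xs])
        out.append([map_coordinates(im[:,:,k],[P[:,1],P[:,0]],order=1).mean() for k in range(3)])
    return np.array(out)
xs=np.linspace(-2,38,30)
print("left end, sampled at z=46 (R,G,B)"); ys=np.arange(130,166,1.5)
for y,v in zip(ys,prof(46,ys,xs)): print(round(y,1),v.round(0))
print("right end z=46 "); ys=np.arange(-50,-30,1.5)
for y,v in zip(ys,prof(46,ys,np.linspace(-7,-5,5))): print(round(y,1),v.round(0))
print("fence outer/inner where bare, z=30"); ys=np.arange(130,166,1.5)
for y,v in zip(ys,prof(30,ys,np.linspace(-55,-20,20))): print(round(y,1),v.round(0))
print("bed right end z=18"); ys=np.arange(-166,-150,1.5)
for y,v in zip(ys,prof(18,ys,np.linspace(-55,-10,20))): print(round(y,1),v.round(0))
E
```

```text
left end, sampled at z=46 (R,G,B)
130.0 [124. 120. 111.]
131.5 [124. 120. 111.]
133.0 [124. 120. 111.]
134.5 [124. 119. 111.]
136.0 [119. 114. 105.]
137.5 [107.  96.  85.]
139.0 [103.  78.  59.]
140.5 [127.  87.  56.]
142.0 [142.  96.  61.]
143.5 [146. 100.  62.]
145.0 [149. 102.  63.]
146.5 [150. 103.  63.]
148.0 [149. 102.  63.]
149.5 [148. 101.  63.]
151.0 [147. 100.  64.]
152.5 [143. 102.  68.]
154.0 [145. 113.  80.]
155.5 [151. 126.  96.]
157.0 [152. 134. 113.]
158.5 [162. 146. 130.]
160.0 [165. 149. 134.]
161.5 [164. 149. 133.]
163.0 [165. 150. 134.]
164.5 [166. 152. 136.]
right end z=46 
-50.0 [81. 58. 40.]
-48.5 [82. 59. 40.]
-47.0 [82. 59. 40.]
-45.5 [85. 61. 41.]
-44.0 [83. 61. 44.]
-42.5 [86. 70. 58.]
-41.0 [105.  95.  85.]
-39.5 [130. 125. 116.]
-38.0 [130. 125. 117.]
-36.5 [130. 125. 117.]
-35.0 [130. 126. 117.]
-33.5 [131. 126. 117.]
-32.0 [131. 127. 117.]
-30.5 [132. 128. 119.]
fence outer/inner where bare, z=30
130.0 [205. 164. 112.]
131.5 [205. 164. 113.]
133.0 [205. 164. 113.]
134.5 [202. 162. 111.]
136.0 [189. 151. 104.]
137.5 [150. 117.  80.]
139.0 [123.  89.  59.]
140.5 [133.  91.  58.]
142.0 [141.  96.  60.]
143.5 [148. 102.  62.]
145.0 [154. 106.  65.]
146.5 [156. 108.  66.]
148.0 [156. 107.  65.]
149.5 [153. 104.  65.]
151.0 [150. 103.  66.]
152.5 [149. 108.  72.]
154.0 [159. 125.  87.]
155.5 [165. 137. 103.]
157.0 [158. 139. 117.]
158.5 [164. 149. 132.]
160.0 [170. 154. 138.]
161.5 [170. 154. 138.]
163.0 [168. 153. 137.]
164.5 [168. 152. 136.]
bed right end z=18
-166.0 [168. 154. 138.]
-164.5 [168. 153. 137.]
-163.0 [167. 152. 137.]
-161.5 [165. 150. 134.]
-160.0 [163. 144. 124.]
-158.5 [170. 144. 113.]
-157.0 [189. 153. 109.]
-155.5 [199. 160. 110.]
-154.0 [200. 160. 110.]
-152.5 [200. 160. 110.]
-151.0 [200. 160. 110.]
```

Relative to the fence as it appears in the picture, the stone is flush. The fence's inner edge reads 138 mm and the stone's end also 138, and the fence's outer edge shows the same 1.5–2 mm camera offset (153.5 instead of 155). Handing in.

```bash
python3 - <<'E'
from plant import arm
s=arm.read_state(); print(s["time"],s["ee_pos"],s["ft_force"])
print(arm.job_done())
E
```

```text
25.25 [ 0.43932498 -0.39923804  0.14736533] [ 0.21539236  0.77246926 -0.96341267]
the job is handed in; nothing more can be done
None
```

I laid the larger whetstone flat in the corner of the board, flush with both fences, slid the end stop up against its free end, and handed the job in at 25.25 s. No verdict was reported.

**What I did**
- I picked the larger stone by its measured size, about 55 x 179 mm; the look-alike measured about 41 x 136 mm.
- I set it down on the bed under force control and pushed its long side into the long fence with both fingers.
- I slid the stop by its grip until the stone bore on the end fence: 11 N with no further movement. I then pushed the long side once more, to 13 N.

**Last checks**
- **Stone position:** the fit from the top camera gave (16.8, 49.2) mm in the board's frame, against the ideal (17.5, 50). Yaw was off by about 0.001 rad.
- **Stop:** it appears to touch the stone's free end in the side and top views. I did not measure that gap in numbers.
- **Robot:** the gripper was about 150 mm above the worktop and clear of the board.
- **Bystanders:** I kept clear of the salt shaker, mug and jar, but did not measure their positions at the end.

**What failed or disagreed**
- **First grasp:** it closed on nothing, with the tips pressing on the stone's top at about 17 N. The real fingertips sit about 18–20 mm above the reported TCP; I corrected for this and the stone had not moved.
- **First lowering:** the far finger probably caught the long fence, at about 3 N, so I lifted, shifted 11 mm and lowered again.
- **End-fence reading:** against my board model, the stone's end read about 2 mm short of the end fence. The fence's own edges showed the same 1.5–2 mm offset, so I took it as camera calibration error and the stone as flush.

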